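# Clamp a bush in the drilling jig with the ratchet knob

### The arm

A 6-joint arm with a two-finger parallel gripper is mounted at the origin on the work surface; the furniture and walls round the work are solid. World frame = base frame: x ahead of the robot, y to its left, z up, the work surface at z = 0. Lengths are in m, angles in degrees, forces in N, time in s.
With the tool pointing down it reaches from about 0.325 to 0.9 m from the base axis. Payload 6.1 kg.
Tool frame: the origin (TCP) lies at the very end of the fingers, on their centre line; the grasp point (between the pads) lies 19 mm behind it; z points along the fingers, y is the line along which they close (so a half turn about z gives the same grasp; the last joint's range is limited). The gripper opens to 87 mm and grips with 3 to 60 N. Pads are 19 mm wide; open, the fingers measure 117 mm over their backs; the gripper's body (75 mm by 190 mm) begins 51 mm behind the grasp point.
Start: joints at [-7.225, 12.628, 87.462, -0, 79.91, -7.225], TCP at [0.625, -0, 0.223] pointing down, gripper open.
Joint ranges: [-170.65, 170.65], [-52.31, 119.04], [5.05, 147.46], [-71.25, 251.25], [11.57, 151.72], [-153.62, 153.62]. Speed limits (degrees/s): [147.25, 147.25, 172.46, 180, 180, 180].

### API

Orientations are given as [roll, pitch, yaw] about the fixed x, y, z axes, in that order (R = Rz(yaw) Ry(pitch) Rx(roll)).
In Python, from rig import bot, optics gives the robot as it stands.
- The arm moves only by the tool arm_command, never from a script. Its argument "motion" is a list that holds one entry, the list of rows, each a list of 5 numbers: the shift along the tool's x, y, z in cm, then the turn about the tool's z in degrees, then the gripper command: -1 is fully open, 1 is shut, values between are in proportion. In form: [[[tx, ty, tz, twist, gripper], ...]]. A call has 1 to 10 rows; each row shifts and turns the commanded pose from where the row before left it, along the tool's axes as they then stand; what a row does not reach is not made up. A row lasts 1/12 s, in which the tool goes at most 41.7 mm and 7.16 degrees, less where a joint would pass 70% of its speed; a pose out of reach is approached as far as the arm can. A call is refused whole if a number of a shift passes 4.17 or a number of a turn 7.16, either way. A call with a gripper value outside its range is refused whole. The fingers move at their own pace and stop on an object; "grip_force" is the grip in N (left out, the last holds). Time passes only in rows, so rows that do not move let the fingers close. It gives the time, the measured TCP pose, the force, the opening and the grip force at its end, in the units of the state.
- bot.observe(): the state, without advancing time (a new reading comes with each control period).
- optics.read_camera(name): name is "scene" or "side" or "wrist"; returns the picture (384x512x3 uint8, blue, green, red); there is no depth.
- optics.camera_info(name): a dict with "K" (3x3 intrinsics, pixels), "D" ([k1, k2, p1, p2, k3] as OpenCV has them; the pictures are not rectified), "pose" (4x4, takes a point from camera to world coordinates). Camera axes: x right, y down, z forward; pixel columns grow to the right and rows downward; lengths in m; the calibration is good to about 2 mm. A picture is of the moment at which its call begins: read the wrist's pose just before it. camera_info takes no time and is no camera call; for the wrist camera it gives the pose at the moment of the call.
- bot.sign_off(): hands the job in; it is judged then, once.
The state is a dict: "t": time; "q": joint angles; "qvel": joint speeds; "joint_torque": joint torques, N m; "eef_pos": TCP position; "tool_rot": TCP orientation; "contact_force": force on the tool from outside, world axes, zero at the start; "wrist_torque": the same for the moment, N m; "finger_gap": opening from 0.0 (shut) to 1.0 (fully open); "grasp_force": force on a finger pad.
Only numpy, scipy, OpenCV 4.12 (cv2) and the standard library are available. Lean on these libraries where they do the work, as an engineer would, in place of code of your own. Each camera call takes 0.05 s, during which the arm holds its last target. There are 200 camera calls.

### The job

Clamp the loose flanged bush for drilling: set it flange down and fully home in the round nest of the drilling jig, gently, then swing the blue clamp arm over it up to its stop. Then turn the black ratchet knob on the arm clockwise until its clutch slips, stop after the first or second click (a third is too many), and leave the bush clamped. Do not disturb the mug or the flange nut.

Things in the scene. Friction and masses are not known exactly. Their poses are not given: they have to be found in the camera images.
- bush_center (a point): Centre, half-way up (15 mm above its foot), of the loose steel bush to the robot's left: flange 42 mm in diameter and 10 mm thick at the bottom, neck 30 mm in diameter, 30 mm high in all; z up its axis. The toolbox (141 mm high) stands behind and right of it, near corner about x 0.44, y 0.15, left corner x 0.515, y 0.29: lift the bush to 0.17 before carrying it across.
- nest (a point): Centre of the floor of the jig's round nest, 14 mm above the bench: a flat-bottomed bore 44 mm in diameter, 8 mm deep, slightly chamfered, so the flange has 1 mm of play all round and stands 2 mm proud of the plate when home; bush_center is then 15 mm above this point. z is up; x points along the jig from the nest to the clamp arm's pivot post, whose axis is 88 mm away.
- jig: The drilling jig, bolted to the bench: grey plate 212 x 112 x 22 mm with the nest; its origin lies on the bench straight under the nest, axes as for nest. Along x: a dark drill guide block 58 mm in front of the nest (20 x 34 mm, top 54 mm above the bench), the pivot post 88 mm behind it (top of its nut 93 mm). A steel stop pillar stands beside the post at x 66, y 20 mm (top 78 mm).
- bush: The same loose bush; origin at the centre of its foot.
- swing (a joint): Angle of the blue clamp arm about the pivot post, rad: 0 closed, over the nest and against its stop; grows anticlockwise from above as it opens, to at most 2.2. It starts 1.5 to 2.0 open, pointing to the jig's -y side, and stays where it is left (friction 0.12 N m).
- swing_flank (a point): Where to push the clamp arm to close it: on its side face, 55 mm from the pivot axis, half-way up (70.5 mm above the bench). The arm is 26 mm wide, 16 mm thick, its underside 62.5 mm above the bench. The axes turn with the arm (equal to the jig's when closed): -x points from the pivot along the arm, +y into the arm, the way to push.
- knob_grip (a point): Centre, half-way up, of the round knurled black ratchet knob on the free end of the clamp arm, 40 mm in diameter, 27 mm high, axis upright. Turned clockwise from above it drives the clamp screw (about 0.15 N m) and sinks 2.5 mm per radian: follow it down. 0.8 to 2.1 rad bring the pad to the bush, about 0.4 more tighten it; then the clutch slips and the knob sinks no more.
- ratchet (a joint): Turn of the knob against its screw, rad: near 0 until the clutch slips (at about 0.2 N m), then it grows clockwise and stays where it is left; clicks at 0.26, 0.79 and 1.31. Once it slips, the moment felt on the knob between turns falls below 0.1 N m, and a red mark on the knob walks away from the red mark on the collar under it.
- pad: The brass pressure pad, 23 mm in diameter, on the lower end of the screw; origin at the centre of its face, 2 to 5 mm above the top of a seated bush at first. The knob's centre is 60 mm above it.
- mug: Mug, 81 x 110 x 77 mm with its handle, standing on the bench just left of the toolbox; origin at the centre of its foot. Leave it alone.
- nut: Steel flange nut, 31 mm wide and 15 mm high, lying on the bench in front of the toolbox; origin at the centre of its underside. Leave it alone.

How it is judged:
By the outcome, as a careful person would: the job done as asked, in the order asked, and still so for the second after the job is handed in, with the robot touching nothing.
It also fails if it takes over 72 s, if anything falls off the work surface, if the arm or the gripper's body presses on something with over 40 N, if the wrist force passes 120 N, or if a joint passes its speed limit or range.

## Working session

There is one attempt and no reset: what is moved stays moved. The work goes in short steps, Python scripts to look and compute and a tool call to move; the robot and the scene stay as the last step left them, time stands still between calls to the robot, and variables do not carry over. Pictures are saved under pics/ and viewed, at most 10 in all, crops included, and the job is handed in when it is done.

Besides the shell and the picture viewer there is one more tool, called after "Call:" in YAML: its name, and indented under it one key for each argument. arm_command: Moves the arm, as the interface text tells. Its arguments: {"type":"object","properties":{"motion":{"type":"array","items":{"type":"array","items":{"type":"array","items":{"type":"number"}}}},"grip_force":{"type":"number"}},"required":["motion"]}

```bash
ls; mkdir -p pics; python3 - <<'E'
from rig import bot, optics
import cv2,numpy as np
print(bot.observe())
for n in("scene","side"):
    im=optics.read_camera(n);cv2.imwrite(f"pics/{n}0.png",im)
    i=optics.camera_info(n);print(n,i["K"],i["D"],np.round(i["pose"],3))
a=np.hstack([cv2.imread("pics/scene0.png"),cv2.imread("pics/side0.png")])
E
```

```text
pics
{'t': 0.0, 'q': array([-7.22688265e+00,  1.26748378e+01,  8.75272130e+01,  7.10570409e-05,
        7.99091524e+01, -7.22437414e+00]), 'qvel': array([ 0.07412435, -0.03890182,  0.0283262 ,  0.10041958, -0.02976232,
        0.06071752]), 'joint_torque': array([-1.67445501e-05, -4.94609964e+01, -3.87383544e+01,  6.99962187e-02,
        5.70271199e-02, -1.42064664e-04]), 'eef_pos': array([6.24373802e-01, 5.54394097e-05, 2.21428240e-01]), 'tool_rot': array([-1.79889688e+02, -1.40537504e-02,  8.99974654e+01]), 'contact_force': array([-0.25810329,  0.31460495, -0.30016621]), 'wrist_torque': array([-0.03340025,  0.01271426, -0.05037823]), 'grasp_force': 0.0, 'finger_gap': 0.9996124330907591}
scene [[430.88326204   0.         256.23910128]
 [  0.         430.88326204 191.65161526]
 [  0.           0.           1.        ]] [0.03759105 0.         0.         0.         0.        ] [[-0.857 -0.355  0.373  0.122]
 [-0.515  0.619 -0.594  0.678]
 [-0.02  -0.701 -0.713  0.754]
 [ 0.     0.     0.     1.   ]]
side [[483.44112156   0.         253.08763825]
 [  0.         483.44112156 194.92962991]
 [  0.           0.           1.        ]] [0.02113369 0.         0.         0.         0.        ] [[-0.945 -0.124  0.303  0.119]
 [-0.327  0.348 -0.878  1.078]
 [ 0.004 -0.929 -0.37   0.518]
 [ 0.     0.     0.     1.   ]]
```

View pics/scene0.png

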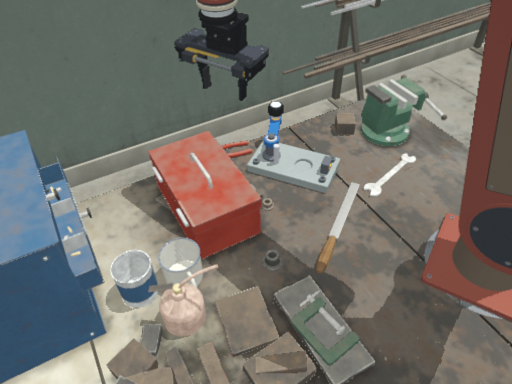

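View pics/side0.png

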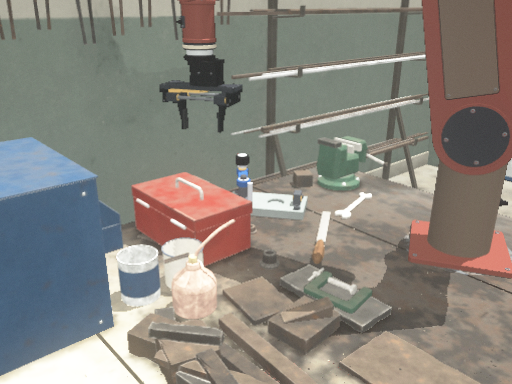

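Scene: bush at px (272,258), nut (267,203), nest about (304,161), guide block (326,165), pivot (270,145), knob (276,107). Side: bush (269,257), knob (242,158). The toolbox stands between the two.

```bash
cat > h.py <<'E'
from rig import bot, optics
import cv2,numpy as np
def ray(i,px):
    u=cv2.undistortPoints(np.array([[px]],float),np.array(i["K"]),np.array(i["D"])).ravel()
    P=np.array(i["pose"]);return P[:3,3],P[:3,:3]@np.r_[u,1]
def plane(i,px,z):
    o,d=ray(i,px);return o+d*(z-o[2])/d[2]
def proj(i,p):
    T=np.linalg.inv(np.array(i["pose"]));r,_=cv2.Rodrigues(T[:3,:3])
    return cv2.projectPoints(np.array([p],float),r,T[:3,3],np.array(i["K"]),np.array(i["D"]))[0].ravel()
def tri(i1,p1,i2,p2):
    o1,d1=ray(i1,p1);o2,d2=ray(i2,p2)
    s=np.linalg.lstsq(np.c_[d1,-d2],o2-o1,rcond=None)[0]
    a,b=o1+d1*s[0],o2+d2*s[1];return (a+b)/2,np.linalg.norm(a-b)
def show(im,name,box,s):
    x0,y0,x1,y1=box;cv2.imwrite("pics/"+name,cv2.resize(im[y0:y1,x0:x1],None,fx=s,fy=s,interpolation=cv2.INTER_CUBIC))
E
python3 - <<'E'
from h import *
S=optics.camera_info("scene");D=optics.camera_info("side");W=optics.camera_info("wrist")
np.set_printoptions(precision=4,suppress=True)
print("bush",plane(S,(272,258),.015),plane(D,(269,257),.015))
print("nest",plane(S,(304,161),.02),"block",plane(S,(327,160),.054),"post",plane(S,(270,140),.093))
print("knob",tri(S,(276,107),D,(242,158)))
print("nut",plane(S,(267,203),.01))
P=np.array(W["pose"]);st=bot.observe();print(P,st["eef_pos"],W["K"],W["D"])
E
```

```text
bush [0.3798 0.2126 0.015 ] [0.3816 0.2098 0.015 ]
nest [ 0.4562 -0.0883  0.02  ] block [ 0.3937 -0.0838  0.054 ] post [ 0.5291 -0.0403  0.093 ]
knob (array([ 0.5742, -0.1488,  0.1089]), np.float64(0.0018913654176620728))
nut [0.4695 0.078  0.01  ]
[[ 1.      0.0008 -0.0024  0.6244]
 [ 0.0002 -0.9646 -0.2638  0.0723]
 [-0.0025  0.2638 -0.9646  0.3847]
 [ 0.      0.      0.      1.    ]] [0.6244 0.0001 0.2216] [[307.7852   0.     257.3897]
 [  0.     307.7852 189.7069]
 [  0.       0.       1.    ]] [-0.0228  0.      0.      0.      0.    ]
```

```bash
python3 - <<'E'
from h import *
im=optics.read_camera("wrist");cv2.imwrite("pics/w0.png",im)
sc=cv2.imread("pics/scene0.png")
a=cv2.resize(sc[90:200,235:355],(480,440),interpolation=cv2.INTER_CUBIC)
b=np.vstack([cv2.resize(im,(512,384))[:,:],])
o=np.zeros((440,800,3),np.uint8);o[:,:400]=cv2.resize(a,(400,440)) if 0 else a[:,:400];o[:300,400:]=cv2.resize(im,(400,300));cv2.imwrite("pics/c0.png",o)
E
```

```text
(no output)
```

View pics/c0.png

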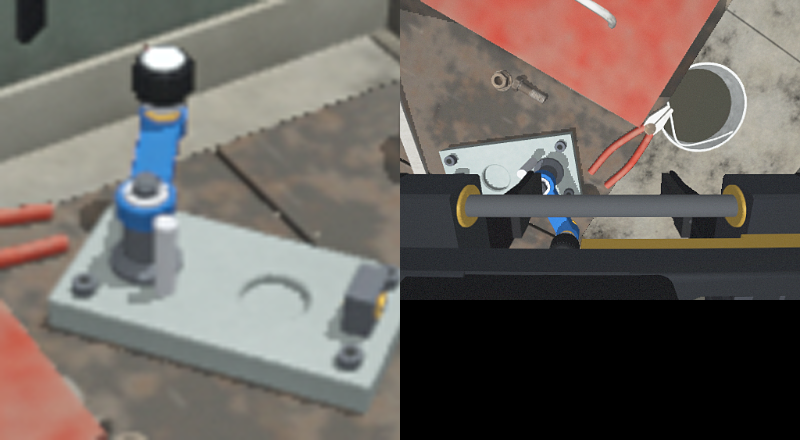

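Crop: post nut at scene px (272,136), nest bore centre (304,164), stop pillar (276,146), knob (276,108); the wrist camera sees the nest at about (122,226). First move: over the bush.

Call:
arm_command:
  motion:
    - [[2.11, -2.43, 0, 0, -1], [2.11, -2.43, 0, 0, -1], [2.11, -2.43, 0, 0, -1], [2.11, -2.43, 0, 0, -1], [2.11, -2.43, 0, 0, -1], [2.11, -2.43, 0, 0, -1], [2.11, -2.43, 0, 0, -1], [2.11, -2.43, 0, 0, -1], [2.11, -2.43, 0, 0, -1], [2.11, -2.43, 0, 0, -1]]

```text
t: 0.98
eef_pos: [0.3805, 0.2117, 0.2224]
tool_rot: [-180.0, -0.0, 90.0]
contact_force: [-1.7, 0.4, 0.3]
finger_gap: 1.001
grasp_force: 0.0
```

Call:
arm_command:
  motion:
    - [[0, 0, 0, -7, -1], [0, 0, 0, -7, -1], [0, 0, 0, -7, -1], [0, 0, 0, -7, -1], [0, 0, 0, -7, -1], [0, 0, 0, -7, -1], [0, 0, 0, -7, -1], [0, 0, 0, -7, -1], [0, 0, 0, -6, -1], [0, 0, 0, 0, -1]]

```text
t: 1.82
eef_pos: [0.3818, 0.2109, 0.2223]
tool_rot: [-180.0, -0.0, 152.2]
contact_force: [0.1, 0.6, -0.1]
finger_gap: 1.001
grasp_force: 0.0
```

```bash
python3 - <<'E'
from h import *
W=optics.camera_info("wrist");im=optics.read_camera("wrist");cv2.imwrite("pics/w1.png",im)
s=bot.observe();print(s["t"],s["eef_pos"],s["tool_rot"],s["q"]);print(proj(W,(.381,.211,.03)))
E
```

```text
1.8667 [0.38183531 0.210936   0.2223468 ] [-1.79985880e+02 -1.21040207e-02  1.51884104e+02] [ 1.85377642e+01 -1.42853554e+01  1.14096685e+02 -9.02810577e-04
  8.02072471e+01 -4.33461876e+01]
[257.34076602 169.00939356]
```

View pics/w1.png

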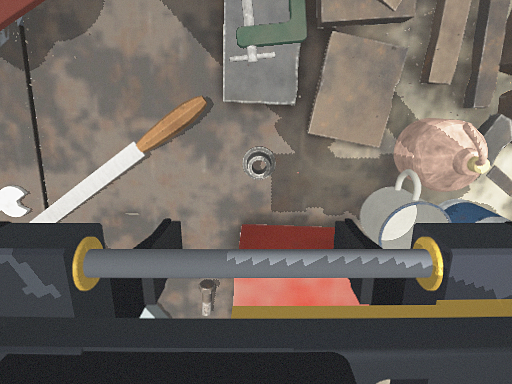

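Bush seen at px (258,162), mug at about (400,220), both clear of the view's occluded part. Crop for a finer centre.

```bash
cat >> h.py <<'E'
def ring(im,W,c,half,z,rlo,rhi,edge=1):
    """radial strongest-edge circle fit on plane z about world point c; returns centre,radius,resid"""
    g=cv2.GaussianBlur(im,(0,0),.7).astype(float).mean(2);c=np.array(c[:2],float)
    for _ in range(4):
        pts=[]
        for a in np.linspace(0,2*np.pi,72,endpoint=False):
            rr=np.arange(rlo,rhi,.0002)
            px=np.array([proj(W,(c[0]+r*np.cos(a),c[1]+r*np.sin(a),z)) for r in rr],np.float32)
            v=cv2.remap(g,px[:,0:1],px[:,1:2],cv2.INTER_LINEAR).ravel();d=edge*np.gradient(v) if edge else np.abs(np.gradient(v))
            k=d.argmax();pts.append(np.r_[c+rr[k]*np.array([np.cos(a),np.sin(a)]),1])
        pts=np.array(pts);ok=np.ones(len(pts),bool)
        for _ in range(5):
            A=np.c_[2*pts[ok,:2],np.ones(ok.sum())];s=np.linalg.lstsq(A,(pts[ok,:2]**2).sum(1),rcond=None)[0]
            R=np.sqrt(s[2]+s[0]**2+s[1]**2);e=abs(np.hypot(*(pts[:,:2]-s[:2]).T)-R);ok=e<max(.0008,1.5*np.median(e))
        c=s[:2]
    return c,R,np.median(e),ok.sum()
E
python3 - <<'E'
from h import *
W=optics.camera_info("wrist");im=cv2.imread("pics/w1.png")
show(im,"c1.png",(225,130,290,195),9)
c=plane(W,(258,162),.03);print(c)
for n,z,lo,hi,e in(("flange top",.01,.018,.025,0),("flange foot",.0,.018,.025,0),("neck",.03,.012,.018,0),("hole",.03,.005,.0125,0)):
    print(n,*ring(im,W,c,0,z,lo,hi,e))
print("mug rim",plane(W,(415,228),.077))
E
```

```text
[0.37405771 0.21564149 0.03      ]
flange top [0.37788425 0.21517811] 0.01963831693371651 0.000684605573612572 48
flange foot [0.37598252 0.21536657] 0.018462228926474273 0.0005159938861151476 42
neck [0.37466344 0.21573264] 0.01343314815802801 0.0004029628491336156 51
hole [0.37650008 0.21407755] 0.010793099158665716 0.0005709260361944782 40
mug rim [0.5102181  0.33547697 0.077     ]
```

View pics/c1.png

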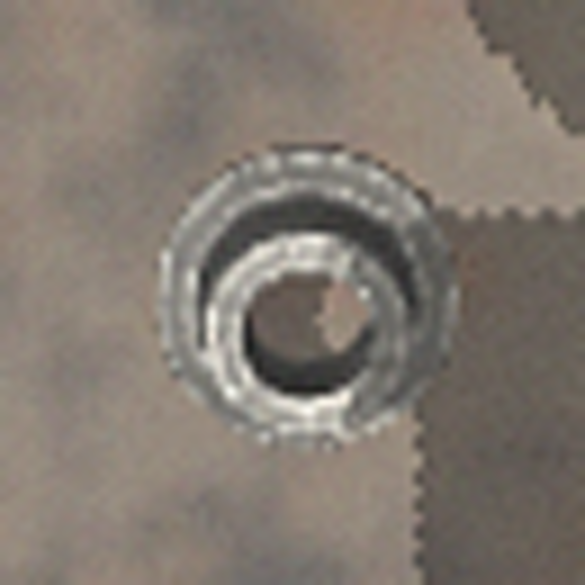

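Flange outline centre at px (258.9,162.2), bore/neck top centre (258.9,166.1): upright, flange down.

```bash
cat >> h.py <<'E'
def intool(p):
    s=bot.observe();y=np.radians(s["tool_rot"][2]);d=(np.array(p)[:2]-s["eef_pos"][:2])*100
    x=np.array([np.cos(y),np.sin(y)]);return np.array([d@x,d@np.array([np.sin(y),-np.cos(y)])])
def ppm(W,p): return np.hypot(*(proj(W,p)-proj(W,np.array(p)+[.01,0,0])))/10
E
python3 - <<'E'
from h import *
W=optics.camera_info("wrist")
for px,z in (((258.9,166.1),.03),((258.9,162.2),.009)):
    p=plane(W,px,z);print(p,intool(p),ppm(W,p))
S=optics.camera_info("scene");print(plane(S,(271.7,135.7),.093),plane(S,(303.7,164.2),.022))
E
```

```text
[0.3788481  0.21428242 0.03      ] [0.42117349 0.15437855] 0.8369111647845486
[0.37811145 0.2147637  0.009     ] [0.50882639 0.16211177] 0.7951590146960965
[ 0.53381801 -0.05695247  0.093     ] [ 0.45046289 -0.07493793  0.022     ]
```

Call:
arm_command:
  motion:
    - [[0.46, 0.16, 2, 0, -1], [0, 0, 3, 0, -1], [0, 0, 3, 0, -1], [0, 0, 3, 0, -1], [0, 0, 3, 0, -1], [0, 0, 3, 0, -1], [0, 0, 2, 0, -1], [0, 0, 1, 0, -1], [0, 0, 0.9, 0, -1], [0, 0, 0, 0, 0.2]]
  grip_force: 5

```text
t: 2.7
eef_pos: [0.3779, 0.2143, 0.0125]
tool_rot: [-179.9, -0.1, 151.9]
contact_force: [-0.8, -0.1, 1.0]
finger_gap: 0.979
grasp_force: 0.0
```

Call:
arm_command:
  motion:
    - [[0, 0, 0, 0, 0.2], [0, 0, 0, 0, 0.4], [0, 0, 0, 0, 0.4], [0, 0, 0, 0, 0.4], [0, 0, 0, 0, 0.4], [0, 0, 0, 0, 0.4], [0, 0, 0, 0, 0.4], [0, 0, 0, 0, 0.4]]

```text
t: 3.37
eef_pos: [0.3787, 0.2146, 0.0136]
tool_rot: [180.0, 0.0, 152.0]
contact_force: [-0.4, -0.4, 0.2]
finger_gap: 0.404
grasp_force: 0.0
```

Call:
arm_command:
  motion:
    - [[0, 0, 0, 0, 0.5], [0, 0, 0, 0, 0.5], [0, 0, 0, 0, 0.5], [0, 0, 0, 0, 0.5], [0, 0, 0, 0, 0.5]]

```text
t: 3.78
eef_pos: [0.3787, 0.2146, 0.0135]
tool_rot: [-180.0, -0.0, 152.0]
contact_force: [-0.6, -0.2, 0.6]
finger_gap: 0.333
grasp_force: 5.0
```

Call:
arm_command:
  motion:
    - [[0, 0, 0, 0, 0], [0, 0, 0, 0, -0.4], [0, 0, 0, 0, -0.4], [0, 0, 0, 0, -0.4], [0, 0, -3, 0, -1], [0, 0, -4, 0, -1], [0, 0, -4, 0, -1], [0, 0, -4, 0, -1], [0, 0, -4, 0, -1], [0, 0, -1.9, 0, -1]]

```text
t: 4.62
eef_pos: [0.3806, 0.2153, 0.2283]
tool_rot: [179.7, 0.3, 152.0]
contact_force: [1.4, -0.5, 0.4]
finger_gap: 0.967
grasp_force: 0.0
```

Call:
arm_command:
  motion:
    - [[0, 0, 0, 0, -1], [0, 0, 0, 0, -1]]

```text
t: 4.78
eef_pos: [0.3795, 0.2149, 0.2239]
tool_rot: [179.9, 0.1, 152.0]
contact_force: [-1.4, 0.1, -0.5]
finger_gap: 0.996
grasp_force: 0.0
```

```bash
python3 - <<'E'
from h import *
W=optics.camera_info("wrist");im=optics.read_camera("wrist");cv2.imwrite("pics/w2.png",im)
s=bot.observe();print(s["t"],s["eef_pos"],s["tool_rot"])
u,v=proj(W,(*s["eef_pos"][:2],.02)).astype(int);print(u,v)
show(im,"c2.png",(u-32,v-32,u+33,v+33),9)
E
```

```text
4.8333 [0.37846259 0.21449857 0.22211018] [-1.79994164e+02 -5.81495663e-03  1.52001728e+02]
256 166
```

View pics/c2.png

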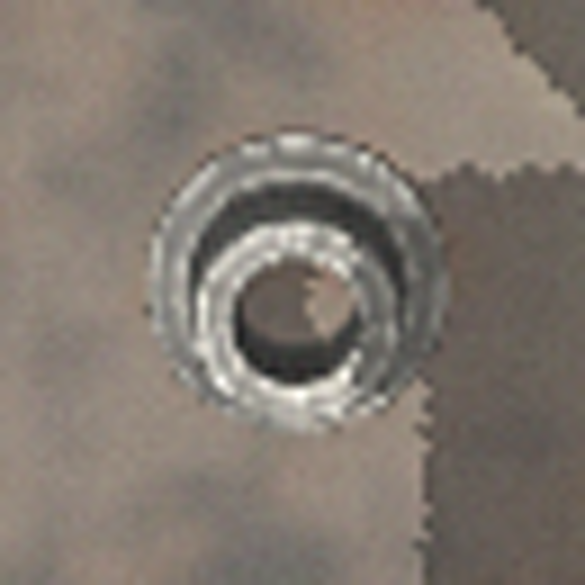

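Flange centre px (256.6,164.9), bore top (256.6,169.0): bush undisturbed after the centring squeeze.

```bash
python3 - <<'E'
from h import *
W=optics.camera_info("wrist");im=optics.read_camera("wrist");cv2.imwrite("pics/w3.png",im)
s=bot.observe();print(s["eef_pos"],s["tool_rot"],W["pose"][:3,3])
for px,z in (((256.6,169.0),.03),((256.6,164.9),.009)):
    p=plane(W,px,z);print(p,intool(p))
a,b=cv2.imread("pics/w2.png"),im
g=lambda i:np.float32(cv2.cvtColor(i[130:205,215:300],6));print(cv2.phaseCorrelate(g(a),g(b)))
E
```

```text
[0.37785884 0.21427923 0.22112218] [-1.79906492e+02 -8.58959448e-02  1.52001528e+02] [0.31460733 0.24855547 0.38527502]
[0.37731929 0.21386099 0.03      ] [ 0.02800561 -0.06225764]
[0.37645695 0.21424254 0.009     ] [ 0.12205812 -0.06905086]
((0.8436693754904496, 1.5989550870431941), 0.9644065684565791)
```

Call:
arm_command:
  motion:
    - [[0, 0, 0, 0, -1], [0, 0, 0, 0, -1], [0, 0, 0, 0, -1], [0, 0, 0, 0, -1], [0, 0, 0, 0, -1], [0, 0, 0, 0, -1]]

```text
t: 5.38
eef_pos: [0.3786, 0.2145, 0.2223]
tool_rot: [-180.0, -0.0, 152.0]
contact_force: [-0.4, 0.8, -0.3]
finger_gap: 0.999
grasp_force: 0.0
```

```bash
python3 - <<'E'
from h import *
W=optics.camera_info("wrist");s=bot.observe();im=optics.read_camera("wrist");cv2.imwrite("pics/w4.png",im)
s2=bot.observe();print(s["t"],s["eef_pos"],s["tool_rot"],s2["eef_pos"])
a,b=cv2.imread("pics/w2.png"),im
g=lambda i:np.float32(cv2.cvtColor(i[130:205,215:300],6));(dx,dy),_=cv2.phaseCorrelate(g(a),g(b));print(dx,dy)
for px,z in (((256.6+dx,169.0+dy),.03),((256.6+dx,164.9+dy),.009)):
    p=plane(W,px,z);print(p,intool(p))
E
```

```text
5.3833 [0.37859747 0.21454303 0.22232103] [-1.79982277e+02 -1.70380426e-02  1.51998623e+02] [0.37865966 0.21456412 0.22244647]
0.8915760772325569 1.5778283961850192
[0.37958628 0.21390459 0.03      ] [-0.11277837 -0.01472843]
[0.37882815 0.21429041 0.009     ] [-0.02772609 -0.0162564 ]
```

Call:
arm_command:
  motion:
    - [[-0.06, 0, 2, 0, -1], [0, 0, 3, 0, -1], [0, 0, 3, 0, -0.6], [0, 0, 3, 0, -0.2], [0, 0, 3, 0, 0], [0, 0, 3, 0, 0], [0, 0, 2, 0, 0], [0, 0, 1, 0, 0], [0, 0, 0.9, 0, 0.1], [0, 0, 0, 0, 0.3]]
  grip_force: 5

```text
t: 6.27
eef_pos: [0.3786, 0.214, 0.0125]
tool_rot: [-179.9, -0.1, 152.0]
contact_force: [0.0, 0.0, -0.1]
finger_gap: 0.481
grasp_force: 0.0
```

Call:
arm_command:
  motion:
    - [[0, 0, 0, 0, 0.4], [0, 0, 0, 0, 0.5], [0, 0, 0, 0, 0.5], [0, 0, 0, 0, 0.5], [0, 0, 0, 0, 0.5], [0, 0, 0, 0, 0.5]]

```text
t: 6.77
eef_pos: [0.3804, 0.2147, 0.0147]
tool_rot: [179.9, 0.1, 152.0]
contact_force: [0.4, 0.9, 5.7]
finger_gap: 0.328
grasp_force: 5.3
```

Call:
arm_command:
  motion:
    - [[0, 0, 0, 0, 0.5], [0, 0, 0, 0, 0.5], [0, 0, 0, 0, 0.5]]
  grip_force: 20

```text
t: 7.02
eef_pos: [0.3804, 0.2147, 0.0147]
tool_rot: [179.9, 0.1, 152.0]
contact_force: [-0.3, 0.3, 6.8]
finger_gap: 0.318
grasp_force: 20.3
```

Call:
arm_command:
  motion:
    - [[0, 0, -0.5, 0, 0.5], [0, 0, -1.5, 0, 0.5], [0, 0, -3, 0, 0.5], [0, 0, -3, 0, 0.5], [0, 0, -3, 0, 0.5], [0, 0, -3, 0, 0.5], [0, 0, -3, 0, 0.5], [0, 0, -2, 0, 0.5], [0, 0, -1, 0, 0.5], [0, 0, 0, 0, 0.5]]

```text
t: 7.85
eef_pos: [0.3804, 0.2147, 0.2159]
tool_rot: [179.8, 0.2, 152.0]
contact_force: [0.5, 0.6, -2.0]
finger_gap: 0.324
grasp_force: 19.9
```

Call:
arm_command:
  motion:
    - [[-1.98, -2.23, -0.1, 0, 0.5], [-1.98, -2.23, -0.1, 0, 0.5], [-1.98, -2.23, -0.1, 0, 0.5], [-1.98, -2.23, -0.1, 0, 0.5], [-1.98, -2.23, -0.1, 0, 0.5], [-1.98, -2.23, -0.1, 0, 0.5], [-1.98, -2.23, -0.1, 0, 0.5], [-1.98, -2.23, -0.1, 0, 0.5], [-1.98, -2.23, -0.1, 0, 0.5], [-1.98, -2.23, 0, 0, 0.5]]

```text
t: 8.68
eef_pos: [0.4483, -0.0767, 0.2202]
tool_rot: [-180.0, -0.2, 152.0]
contact_force: [-0.2, 0.3, -0.4]
finger_gap: 0.322
grasp_force: 19.9
```

Call:
arm_command:
  motion:
    - [[0, 0, 0, -6.5, 0.5], [0, 0, 0, -6.5, 0.5], [0, 0, 0, -6.5, 0.5], [0, 0, 0, -6.5, 0.5], [0, 0, 0, -6.5, 0.5], [0, 0, 0, -6.5, 0.5], [0, 0, 0, 0, 0.5], [0, 0, 0, 0, 0.5], [0, 0, 0, 0, 0.5], [0, 0, 0, 0, 0.5]]

```text
t: 9.52
eef_pos: [0.449, -0.0754, 0.2218]
tool_rot: [180.0, -0.1, -169.1]
contact_force: [0.2, -0.3, -0.8]
finger_gap: 0.322
grasp_force: 19.9
```

```bash
python3 - <<'E'
from h import *
W=optics.camera_info("wrist");s=bot.observe();im=optics.read_camera("wrist");cv2.imwrite("pics/w5.png",im)
print(s["t"],s["eef_pos"],s["tool_rot"],s["q"][5],s["contact_force"])
show(im,"c5.png",(106,60,406,285),2.6)
E
```

```text
9.5167 [ 0.4489884  -0.07543264  0.22182091] [ 1.79964613e+02 -5.91485946e-02 -1.69130570e+02] -120.34837679218275 [ 0.18415728 -0.34443086 -0.81877472]
```

View pics/c5.png

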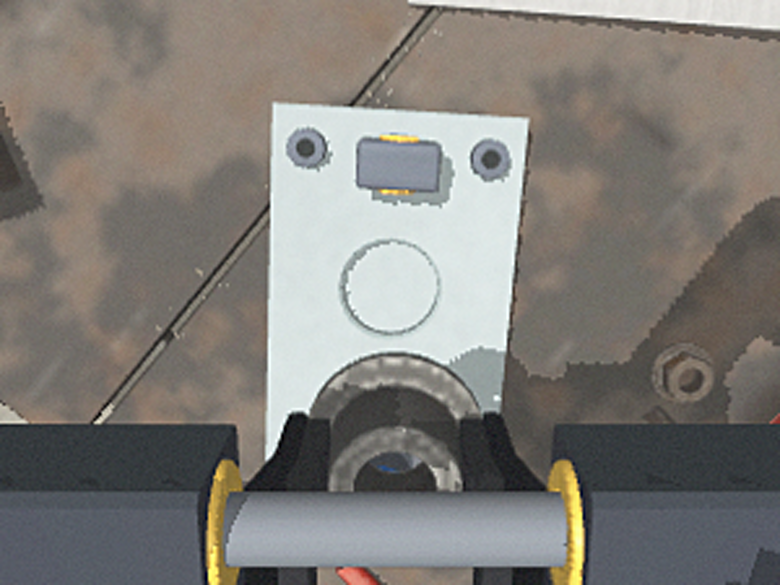

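Wrist view: nest rim centre at full px (255.5,169.9); held bush flange front edge at row 195.1, column 257.2, neck top front at row ~224; jig axis nearly along the picture's vertical.

```bash
python3 - <<'E'
from h import *
np.set_printoptions(precision=4,suppress=True)
W=optics.camera_info("wrist");s=bot.observe();z=s["eef_pos"][2]-.0147;im=cv2.imread("pics/w5.png")
f=lambda x,y:(106+(x+.5)/2.6-.5,60+(y+.5)/2.6-.5)
n=plane(W,f(389.5,286.5),.022);print("nest",n,intool(n))
for lo,hi in((.019,.025),): print(ring(im,W,n,0,.022,lo,hi,0), intool(ring(im,W,n,0,.022,lo,hi,0)[0]))
for nm,x,y,h,r in(("flange foot",394,352,0,2.1),("flange top",394,355,.01,2.1),("neck top",395,427,.03,1.5)):
    t=intool(plane(W,f(x,y),z+h));print(nm,t,t[0]-r)
for nm,x,y in(("pl TL",273,103),("pl TR",528,118),("pl BL",266,440),("pl BR",503,410)):
    print(nm,plane(W,f(x,y),.022))
for nm,x,y,h in(("nut1",306,148,.03),("nut2",490,158,.03),("blk",399,165,.054)): print(nm,plane(W,f(x,y),h))
S=optics.camera_info("scene");print("post",plane(S,(271.7,135.7),.093))
E
```

```text
nest [ 0.4513 -0.077   0.022 ] [-0.1862 -0.1972]
(array([ 0.4517, -0.0764]), np.float64(0.020715469390780426), np.float64(0.0002876694629488693), np.int64(54)) [-0.2391 -0.1371]
flange foot [2.0451 0.0175] -0.05492045475848206
flange top [2.2673 0.0179] 0.16726186419187572
neck top [1.3738 0.0384] -0.12620362867449542
pl TL [ 0.3807 -0.1423  0.022 ]
pl TR [ 0.3658 -0.0315  0.022 ]
pl BL [ 0.5376 -0.1219  0.022 ]
pl BR [ 0.5005 -0.0119  0.022 ]
nut1 [ 0.3966 -0.1243  0.03  ]
nut2 [ 0.3856 -0.0451  0.03  ]
blk [ 0.3948 -0.0837  0.054 ]
post [ 0.5338 -0.057   0.093 ]
```

```bash
python3 - <<'E'
from h import *
np.set_printoptions(precision=4,suppress=True)
W=optics.camera_info("wrist");im=cv2.imread("pics/w5.png")
for e in(-1,1,0):
  for lo,hi in((.0195,.0245),(.0208,.0240)):
    c,R,r,n=ring(im,W,(.4515,-.0767),0,.022,lo,hi,e);print(e,c,R,r,n,intool(c))
# inner-floor-free: mask of rim darkness -> min enclosing ellipse
g=cv2.cvtColor(im,6)[145:196,228:284];b=cv2.adaptiveThreshold(g,255,0,1,21,6)
cs,_=cv2.findContours(b,cv2.RETR_EXTERNAL,cv2.CHAIN_APPROX_NONE)
p=np.vstack([c for c in cs if len(c)>8]);
p=p[np.abs(np.hypot(*(p[:,0]-[27.5,25]).T)-19)<3];h=cv2.convexHull(p)
print(cv2.fitEllipse(p),cv2.fitEllipse(h))
(c,ax,_)=cv2.fitEllipse(h);q=plane(W,(c[0]+228,c[1]+145),.022);print(q,intool(q))
E
```

```text
-1 [ 0.4517 -0.0762] 0.0206326380681186 0.000314807194882305 68 [-0.2368 -0.1255]
-1 [ 0.4515 -0.0764] 0.02094263632863844 0.0001293399425673497 72 [-0.2189 -0.1389]
1 [ 0.4517 -0.0767] 0.023211554886373983 0.0002649965348243879 69 [-0.2347 -0.1704]
1 [ 0.4518 -0.0767] 0.023288707360557947 0.0002908991806751422 72 [-0.2361 -0.1765]
0 [ 0.4517 -0.0764] 0.02064808946165256 0.00035249243868786147 52 [-0.2342 -0.1411]
0 [ 0.4503 -0.0772] 0.02180845186664644 0.00029242116933729 58 [-0.0841 -0.1939]
((27.422224044799805, 25.309925079345703), (37.29819107055664, 39.108314514160156), 81.8070068359375) ((27.42650604248047, 25.390499114990234), (38.390018463134766, 39.64750289916992), 78.90914916992188)
[ 0.4519 -0.077   0.022 ] [-0.2482 -0.2061]
```

Call:
arm_command:
  motion:
    - [[-0.17, -0.19, 0, 0, 0.5], [0, 0, 1.7, 3.1, 0.5], [0, 0, 3, 0, 0.5], [0, 0, 3, 0, 0.5], [0, 0, 3, 0, 0.5], [0, 0, 3, 0, 0.5], [0, 0, 2, 0, 0.5], [0, 0, 1, 0, 0.5], [0, 0, 0.5, 0, 0.5], [0, 0, 0, 0, 0.5]]

```text
t: 10.4
eef_pos: [0.4512, -0.0771, 0.0501]
tool_rot: [180.0, -0.1, -172.1]
contact_force: [-0.8, 0.2, -0.6]
finger_gap: 0.325
grasp_force: 19.9
```

Call:
arm_command:
  motion:
    - [[0, 0, 0.2, 0, 0.5], [0, 0, 0.2, 0, 0.5], [0, 0, 0, 0, 0.5], [0, 0, 0, 0, 0.5], [0, 0, 0, 0, 0.5]]

```text
t: 10.82
eef_pos: [0.4519, -0.0773, 0.0472]
tool_rot: [-180.0, 0.1, -172.1]
contact_force: [0.2, -0.2, -0.5]
finger_gap: 0.324
grasp_force: 19.9
```

```bash
python3 - <<'E'
from h import *
s=bot.observe();print(s["t"],s["eef_pos"],s["tool_rot"],s["contact_force"])
a=optics.read_camera("scene");b=optics.read_camera("side");w=optics.read_camera("wrist")
o=np.zeros((600,800,3),np.uint8)
S=optics.camera_info("scene");D=optics.camera_info("side")
for k,(im,i) in enumerate(((a,S),(b,D))):
    u,v=proj(i,(.452,-.077,.03)).astype(int);o[:300,400*k:400*k+400]=cv2.resize(im[v-30:v+30,u-40:u+40],(400,300),interpolation=2)
o[300:,:400]=cv2.resize(w[90:282,128:384],(400,300))
cv2.imwrite("pics/c6.png",o)
E
```

```text
10.8167 [ 0.45188833 -0.07725934  0.04722177] [-1.79965706e+02  6.51502332e-02 -1.72098934e+02] [ 0.21048439 -0.23228662 -0.46981665]
```

View pics/c6.png

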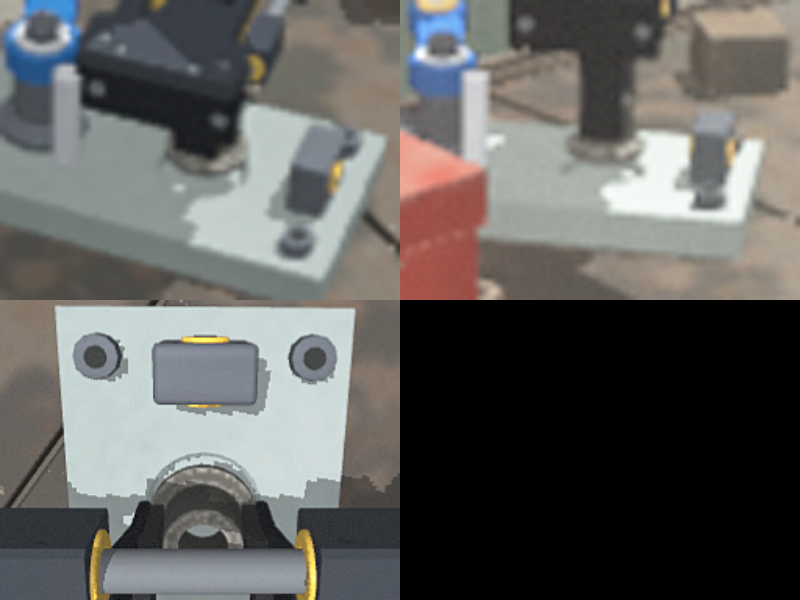

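Wrist crop (lower left) shows the flange concentric with the nest edge; scene/side show fingers clear of post and block. Lowering slowly.

Call:
arm_command:
  motion:
    - [[0, 0, 0.2, 0, 0.5], [0, 0, 0.2, 0, 0.5], [0, 0, 0.2, 0, 0.5], [0, 0, 0.2, 0, 0.5], [0, 0, 0.1, 0, 0.5], [0, 0, 0.1, 0, 0.5], [0, 0, 0.1, 0, 0.5], [0, 0, 0.1, 0, 0.5], [0, 0, 0, 0, 0.5]]

```text
t: 11.72
eef_pos: [0.4514, -0.0771, 0.0344]
tool_rot: [-180.0, 0.0, -172.1]
contact_force: [0.9, 1.0, -1.3]
finger_gap: 0.323
grasp_force: 19.9
```

Call:
arm_command:
  motion:
    - [[0, 0, 0.1, 0, 0.5], [0, 0, 0.1, 0, 0.5], [0, 0, 0.1, 0, 0.5], [0, 0, 0.1, 0, 0.5], [0, 0, 0.1, 0, 0.5], [0, 0, 0, 0, 0.5], [0, 0, 0, 0, 0.5]]

```text
t: 12.3
eef_pos: [0.4513, -0.0771, 0.0295]
tool_rot: [180.0, -0.0, -172.1]
contact_force: [0.4, -0.1, -0.4]
finger_gap: 0.322
grasp_force: 19.8
```

Call:
arm_command:
  motion:
    - [[0, 0, 0.05, 0, 0.5], [0, 0, 0.05, 0, 0.5], [0, 0, 0.05, 0, 0.5], [0, 0, 0, 0, 0.5], [0, 0, 0, 0, 0.5]]

```text
t: 12.72
eef_pos: [0.4516, -0.0772, 0.0287]
tool_rot: [-180.0, 0.0, -172.1]
contact_force: [-2.7, 0.9, 6.0]
finger_gap: 0.318
grasp_force: 20.2
```

Seated at z 0.0287, exactly the expected home height. Release and rise; then check the toolbox's corners and the knob.

Call:
arm_command:
  motion:
    - [[0, 0, -0.05, 0, 0.3], [0, 0, 0, 0, 0], [0, 0, 0, 0, -0.3], [0, 0, 0, 0, -0.6], [0, 0, -1, 0, -0.6], [0, 0, -3, 0, -0.6], [0, 0, -4, 0, -0.6], [0, 0, -4, 0, 0], [0, 0, -4, 0, 1], [0, 0, -3, 0, 1]]

```text
t: 13.55
eef_pos: [0.452, -0.0773, 0.223]
tool_rot: [-179.9, 0.2, -172.1]
contact_force: [1.4, 0.3, -0.3]
finger_gap: 0.645
grasp_force: 0.0
```

Call:
arm_command:
  motion:
    - [[0, 0, 0, 0, 1], [0, 0, 0, 0, 1], [0, 0, 0, 0, 1], [0, 0, 0, 0, 1], [0, 0, 0, 0, 1]]

```text
t: 13.97
eef_pos: [0.4502, -0.0767, 0.2167]
tool_rot: [179.9, -0.2, -172.1]
contact_force: [0.1, -0.2, 0.1]
finger_gap: 0.277
grasp_force: 0.0
```

```bash
python3 - <<'E'
from h import *
np.set_printoptions(precision=4,suppress=True)
s=bot.observe();print(s["t"],s["eef_pos"],s["tool_rot"],s["q"][5],s["finger_gap"])
W=optics.camera_info("wrist");w=optics.read_camera("wrist");cv2.imwrite("pics/w7.png",w)
a=optics.read_camera("scene");cv2.imwrite("pics/s7.png",a);b=optics.read_camera("side");cv2.imwrite("pics/d7.png",b)
S=optics.camera_info("scene");D=optics.camera_info("side")
for p in((150,152),(205,133),(260,200),(200,240)):print(plane(S,p,.141))
# white cap of knob in both views
r=[]
for im,(u,v) in((a,(276,104)),(b,(242,155))):
    c=im[v-10:v+12,u-12:u+12];k=(c.max(2)<60).astype(np.uint8);n,l,st,ce=cv2.connectedComponentsWithStats(k);j=1+st[1:,4].argmax();print(st[j],st[j][:2]+[u-12,v-10])
    r.append((u,v))
o=np.zeros((600,800,3),np.uint8)
o[:300,:400]=cv2.resize(a[75:180,220:360],(400,300),interpolation=2);o[:300,400:]=cv2.resize(b[140:230,210:330],(400,300),interpolation=2)
o[300:,:400]=cv2.resize(w[90:282,128:384],(400,300));cv2.imwrite("pics/c7.png",o)
E
```

```text
13.9667 [ 0.4502 -0.0767  0.2167] [ 179.9064   -0.179  -172.1021] -117.47658296025413 0.2768957087101168
[0.7086 0.1791 0.141 ]
[0.6427 0.0637 0.141 ]
[0.4242 0.1835 0.141 ]
[0.4674 0.3227 0.141 ]
[  4  11  15  11 118] [268 105]
[ 6 14  5  6 11] [236 159]
```

View pics/c7.png

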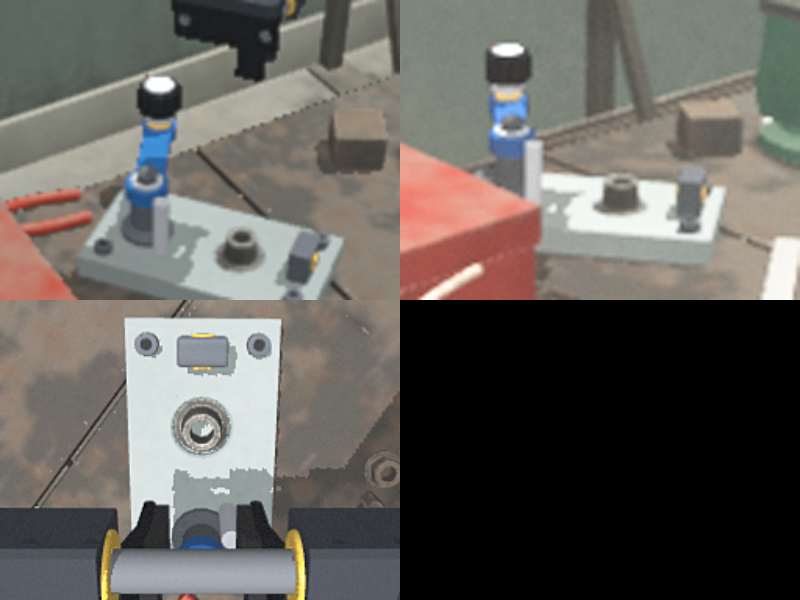

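Wrist/scene show the bush standing square in the nest, clamp arm open with knob at scene px (276,109), side (242,159). Now move beside the clamp arm, closed fingers.

Call:
arm_command:
  motion:
    - [[-2.84, -0.75, 0, 0, 1], [-2.84, -0.75, 0, 0, 1], [-2.84, -0.75, 0, 0, 1], [-2.85, -0.75, 0, 0, 1], [-2.85, -0.75, 0, 0, 1], [0, 0, 0, -5, 1], [0, 0, 0, -5, 1], [0, 0, 0, -4.8, 1], [0, 0, 0, 0, 1], [0, 0, 0, 0, 1]]

```text
t: 14.95
eef_pos: [0.5972, -0.0946, 0.2178]
tool_rot: [180.0, -0.1, -157.4]
contact_force: [1.3, -0.7, -0.3]
finger_gap: 0.005
grasp_force: 0.0
```

```bash
python3 - <<'E'
from h import *
np.set_printoptions(precision=4,suppress=True)
s=bot.observe();print(s["t"],s["eef_pos"],s["tool_rot"],s["q"],s["finger_gap"])
a=np.radians(7.8+180+104.9);piv=np.array([.5387,-.0649]);d=np.array([np.cos(a),np.sin(a)]);pu=np.array([d[1],-d[0]])
print(pu,intool(piv+.05*d-(.0225+.02)*pu), intool(piv+.088*d))
W=optics.camera_info("wrist");w=optics.read_camera("wrist");cv2.imwrite("pics/w8.png",w)
m=((w[:,:,0]>120)&(w[:,:,2]<90)).astype(np.uint8);n,l,st,ce=cv2.connectedComponentsWithStats(m);print([ (st[j].tolist(),ce[j]) for j in range(1,n) if st[j][4]>60])
print(proj(W,(*piv,.0785)),proj(W,(*(piv+.07*d),.0785)),proj(W,(*(piv+.088*d),.122)))
E
```

```text
14.95 [ 0.5972 -0.0946  0.2178] [ 179.9533   -0.0551 -157.4449] [ -16.4747   10.1082   90.883     0.0016   79.081  -129.03  ] 0.004674771513636935
[-0.9225 -0.3859] [-0.0047 -0.0023] [ 4.2357 -3.8131]
[([230, 118, 97, 40, 1991], array([273.115 , 137.4671]))]
[308.0861 137.6287] [236.2799 137.7753] [211.4105 142.9726]
```

```bash
python3 - <<'E'
from h import *
np.set_printoptions(precision=4,suppress=True)
W=optics.camera_info("wrist");w=cv2.imread("pics/w8.png")
m=((w[:,:,0]>120)&(w[:,:,2]<90))
for c in range(232,326,8):
    r=np.where(m[:,c])[0];print(c,r.min() if len(r) else 0,r.max() if len(r) else 0,len(r), plane(W,(c,r.min()),.0785)[:2] if len(r) else '', intool(plane(W,(c,r.min()),.0785)) if len(r) else '')
E
```

```text
232 125 127 3 [ 0.556  -0.1378] [ 5.4559 -2.4096]
240 125 151 27 [ 0.5531 -0.1307] [ 5.4555 -1.6373]
248 125 151 27 [ 0.5501 -0.1236] [ 5.4552 -0.8651]
256 125 151 27 [ 0.5471 -0.1164] [ 5.4552 -0.093 ]
264 125 151 27 [ 0.5442 -0.1093] [5.4553 0.6791]
272 125 151 27 [ 0.5412 -0.1022] [5.4556 1.4513]
280 125 151 27 [ 0.5382 -0.095 ] [5.4561 2.2236]
288 124 151 28 [ 0.5344 -0.0883] [5.5516 2.9937]
296 122 154 16 [ 0.5297 -0.0819] [5.7415 3.7599]
304 120 157 9 [ 0.525  -0.0756] [5.9312 4.524 ]
312 120 156 9 [ 0.5221 -0.0685] [5.9325 5.2945]
320 124 152 12 [ 0.5225 -0.0598] [5.5564 6.0848]
```

Arm edge is exactly parallel to the tool's y, near face 1.9 cm from the fingers. Descend, touch, sweep.

Call:
arm_command:
  motion:
    - [[0, 0, 2.5, 0, 1], [0, 0, 3, 0, 1], [0, 0, 3, 0, 1], [0, 0, 3, 0, 1], [0, 0, 2, 0, 1], [0, 0, 1, 0, 1], [0, 0, 0.7, 0, 1], [0, 0, 0, 0, 1], [0, 0, 0, 0, 1], [0, 0, 0, 0, 1]]

```text
t: 15.83
eef_pos: [0.5988, -0.0951, 0.0685]
tool_rot: [-179.9, 0.1, -157.3]
contact_force: [-0.4, -0.6, -0.3]
finger_gap: 0.002
grasp_force: 0.0
```

Call:
arm_command:
  motion:
    - [[0.5, 0, 0, 0, 1], [0.5, 0, 0, 0, 1], [0.3, 0, 0, 0, 1], [0.3, 0, 0, 0, 1], [0.3, 0, 0, 0, 1], [0, 0, 0, 0, 1]]

```text
t: 16.33
eef_pos: [0.5798, -0.1024, 0.0669]
tool_rot: [-180.0, 0.0, -157.3]
contact_force: [0.8, -1.4, -0.2]
finger_gap: 0.003
grasp_force: 0.4
```

Body at 0.137, clear of the knob. Sweep clockwise about the pivot.

Call:
arm_command:
  motion:
    - [[0.27, -0.11, 0, 3, 1], [0.444, -0.177, 0, 5, 1], [0.626, -0.237, 0, 7, 1], [0.626, -0.237, 0, 7, 1], [0.626, -0.237, 0, 7, 1], [0.626, -0.237, 0, 7, 1], [0.626, -0.237, 0, 7, 1], [0.626, -0.237, 0, 7, 1], [0.444, -0.177, 0, 5, 1], [0.444, -0.177, 0, 5, 1]]

```text
t: 17.17
eef_pos: [0.528, -0.1184, 0.067]
tool_rot: [180.0, 0.1, 142.4]
contact_force: [3.7, 0.1, -1.3]
finger_gap: 0.004
grasp_force: 1.4
```

```bash
python3 - <<'E'
from h import *
W=optics.camera_info("wrist");w=optics.read_camera("wrist");cv2.imwrite("pics/w9.png",w);s=bot.observe()
print(s["t"],s["eef_pos"],s["tool_rot"],s["contact_force"],intool((.5387,-.0649)))
m=((w[:,:,0]>120)&(w[:,:,2]<90))
for c in range(150,360,10):
    r=np.where(m[:,c])[0]
    if len(r)>5: print(c,r.min(),r.max(),intool(plane(W,(c,r.min()),.0785)))
E
```

```text
17.2167 [ 0.52688707 -0.11798582  0.06666191] [1.79992613e+02 1.61536005e-02 1.42152239e+02] [ 0.81834692  0.86749951 -0.56325889] [2.32436251 4.91668946]
180 163 170 [ 4.35606856 -3.85867866]
190 164 175 [ 4.30741298 -3.36087057]
200 174 181 [ 3.79846657 -2.88295807]
210 174 194 [ 3.80073407 -2.3785846 ]
220 171 222 [ 3.957189   -1.87038574]
230 176 222 [ 3.70218752 -1.37269962]
240 176 222 [ 3.70458369 -0.86824955]
250 175 223 [ 3.75864298 -0.36385121]
260 172 224 [3.91544597 0.13887835]
270 178 224 [3.60845028 0.64626506]
280 178 222 [3.61097823 1.15153431]
290 178 222 [3.61353626 1.6569673 ]
300 178 222 [3.6161248  2.16263661]
310 177 222 [3.670575   2.66602389]
320 179 222 [3.5694615  3.17802017]
330 170 222 [4.03641122 3.6541439 ]
340 172 184 [3.93668172 4.16568876]
350 170 180 [4.04216241 4.66233662]
```

Call:
arm_command:
  motion:
    - [[0.535, -0.208, 0, 6, 1], [0.535, -0.208, 0, 6, 1], [0.535, -0.208, 0, 6, 1], [0.535, -0.208, 0, 6, 1], [0.535, -0.208, 0, 6, 1], [0.444, -0.177, 0, 5, 1], [0.263, -0.114, 0, 3, 1], [0.176, -0.078, 0, 2, 1], [0.176, -0.078, 0, 2, 1], [0, 0, 0, 0, 1]]

```text
t: 18.05
eef_pos: [0.4951, -0.0963, 0.0669]
tool_rot: [180.0, 0.0, 100.7]
contact_force: [1.3, -1.5, -1.2]
finger_gap: 0.003
grasp_force: 0.8
```

Call:
arm_command:
  motion:
    - [[0.1, -0.0385, 0, 1, 1], [0.1, -0.0385, 0, 1, 1], [0, 0, 0, 0, 1], [0, 0, 0, 0, 1]]

```text
t: 18.38
eef_pos: [0.4944, -0.0955, 0.067]
tool_rot: [179.9, 0.1, 98.7]
contact_force: [1.8, -4.9, -1.4]
finger_gap: 0.004
grasp_force: 3.0
```

Call:
arm_command:
  motion:
    - [[0.1, 0, 0, 0, 1], [0.1, 0, 0, 0, 1], [0, 0, 0, 0, 1], [0, 0, 0, 0, 1]]

```text
t: 18.72
eef_pos: [0.4944, -0.0953, 0.0671]
tool_rot: [179.9, 0.3, 98.8]
contact_force: [4.0, -13.0, -4.3]
finger_gap: 0.005
grasp_force: 6.4
```

At the stop (13 N, no further motion). Back off, rise, move over the knob and wind the wrist to its start.

Call:
arm_command:
  motion:
    - [[-0.5, 0, 0, 0, 1], [-1, 0, 0, 0, 1], [0, 0, -2, 0, 1], [0, 0, -3, 0, 1], [0, 0, -3, 0, 0.5], [0, 0, -3, 0, 0], [2, -2, -3, 0, -0.4], [2, -2, 0, -7, -0.5], [0, 0, 0, -7, -0.5], [0, 0, 0, -7, -0.5]]

```text
t: 19.55
eef_pos: [0.4492, -0.0729, 0.2071]
tool_rot: [180.0, -0.0, 120.1]
contact_force: [0.1, 0.7, 0.4]
finger_gap: 0.373
grasp_force: 0.0
```

Call:
arm_command:
  motion:
    - [[0, 0, 0, -7, -0.5], [0, 0, 0, -7, -0.5], [0, 0, 0, -7, -0.5], [0, 0, 0, -7, -0.5], [0, 0, 0, -7, -0.5], [0, 0, 0, -7, -0.5], [0, 0, 0, -7, -0.5], [0, 0, 0, -7, -0.5], [0, 0, 0, -7, -0.5], [0, 0, 0, -7, -0.5]]

```text
t: 20.38
eef_pos: [0.4496, -0.0735, 0.2062]
tool_rot: [179.9, -0.1, -169.9]
contact_force: [0.1, -0.3, 0.1]
finger_gap: 0.75
grasp_force: 0.0
```

Call:
arm_command:
  motion:
    - [[0, 0, 0, -7, -0.5], [0, 0, 0, -7, -0.5], [0, 0, 0, -7, -0.5], [0, 0, 0, 0, -0.5], [0, 0, 0, 0, -0.5], [0, 0, 0, 0, -0.5], [0, 0, 0, 0, -0.5], [0, 0, 0, 0, -0.5]]

```text
t: 21.05
eef_pos: [0.4499, -0.0736, 0.2065]
tool_rot: [180.0, -0.0, -149.4]
contact_force: [0.1, -1.0, 0.3]
finger_gap: 0.751
grasp_force: 0.0
```

```bash
python3 - <<'E'
from h import *
np.set_printoptions(precision=4,suppress=True)
W=optics.camera_info("wrist");s=bot.observe();w=optics.read_camera("wrist");cv2.imwrite("pics/w10.png",w);a=optics.read_camera("scene");cv2.imwrite("pics/s10.png",a)
S=optics.camera_info("scene")
print(s["t"],s["eef_pos"],s["tool_rot"],s["q"][[0,5]],s["finger_gap"])
k=np.array((.4516,-.0768,.121));u,v=proj(W,k).astype(int);print("knob exp px",u,v)
o=np.zeros((600,800,3),np.uint8)
o[:500,:500]=cv2.resize(w[v-50:v+50,u-50:u+50],(500,500),interpolation=2)
us,vs=proj(S,k).astype(int);o[:300,500:]=cv2.resize(a[vs-20:vs+40,us-20:us+40],(300,300),interpolation=2);print(us,vs)
cv2.imwrite("pics/c10.png",o)
E
```

```text
21.05 [ 0.4499 -0.0736  0.2065] [ 179.9841   -0.0054 -149.3855] [ -19.2165 -139.8323] 0.7512016250541387
knob exp px 252 194
306 132
```

View pics/c10.png

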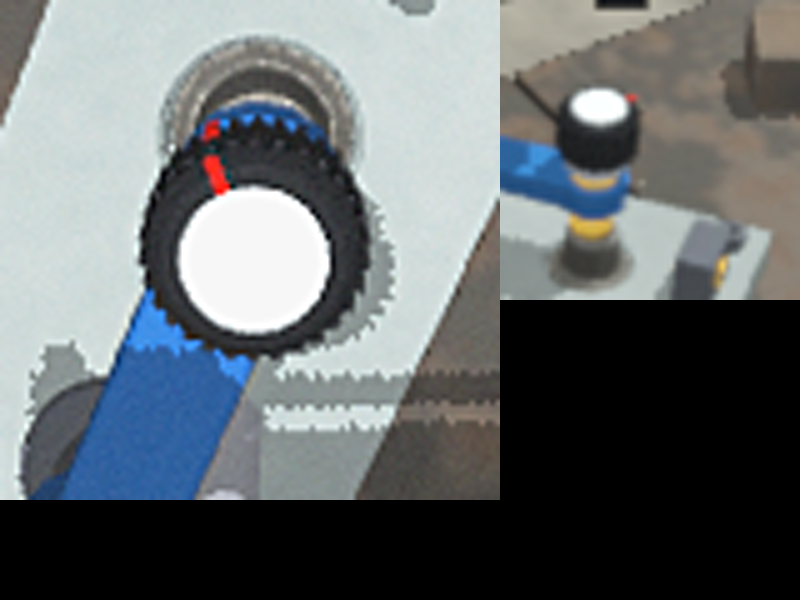

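Knob closed over the bush; white cap at wrist px (252.4,195.4), red knob mark and collar mark lined up at (245,179)/(244,170).

```bash
python3 - <<'E'
from h import *
np.set_printoptions(precision=4,suppress=True)
W=optics.camera_info("wrist");w=cv2.imread("pics/w10.png")
m=(w[150:240,200:310].min(2)>235).astype(np.uint8);n,l,st,ce=cv2.connectedComponentsWithStats(m);j=1+st[1:,4].argmax();print(st[j],ce[j]+[200,150])
p=plane(W,ce[j]+[200,150],.1212);print(p,intool(p))
S=optics.camera_info("scene");print(tri(W,ce[j]+[200,150],S,(306-20+600/5*0+99/5,132-20+104/5)))
r=(w[:,:,2]>150)&(w[:,:,1]<70);ys,xs=np.where(r[160:200,225:275]);print(np.c_[xs+225,ys+160].tolist())
E
```

```text
[ 38  32  30  28 661] [252.3495 195.469 ]
[ 0.4524 -0.0766  0.1212] [-0.0558 -0.3827]
(array([ 0.4524, -0.0765,  0.1199]), np.float64(0.0005843196633231585))
[[244, 168], [245, 168], [243, 169], [244, 169], [243, 170], [244, 170], [245, 170], [243, 171], [243, 175], [244, 175], [245, 175], [243, 176], [244, 176], [245, 176], [243, 177], [244, 177], [245, 177], [246, 177], [243, 178], [244, 178], [245, 178], [246, 178], [244, 179], [245, 179], [246, 179], [244, 180], [245, 180], [246, 180], [247, 180], [245, 181], [246, 181], [247, 181], [245, 182], [246, 182]]
```

Call:
arm_command:
  motion:
    - [[-0.056, -0.38, 2, 0, -0.5], [0, 0, 3, 0, -0.5], [0, 0, 3, 0, -0.5], [0, 0, 2, 0, -0.5], [0, 0, 1.2, 0, -0.5], [0, 0, 0.6, 0, -0.5], [0, 0, 0, 0, -0.3], [0, 0, 0, 0, -0.1], [0, 0, 0, 0, 0], [0, 0, 0, 0, 0.1]]
  grip_force: 5

```text
t: 21.98
eef_pos: [0.4535, -0.0769, 0.0899]
tool_rot: [-179.9, 0.1, -149.3]
contact_force: [-0.4, 0.1, -0.1]
finger_gap: 0.528
grasp_force: 0.0
```

Call:
arm_command:
  motion:
    - [[0, 0, 0, 0, 0.2], [0, 0, 0, 0, 0.3], [0, 0, 0, 0, 0.3], [0, 0, 0, 0, 0.3]]
  grip_force: 5

```text
t: 22.32
eef_pos: [0.4532, -0.0768, 0.0894]
tool_rot: [-179.9, 0.1, -149.3]
contact_force: [0.3, 0.0, 4.4]
finger_gap: 0.457
grasp_force: 5.0
```

Call:
arm_command:
  motion:
    - [[0, 0, 0, 0, 0.3], [0, 0, 0, 0, 0.3]]
  grip_force: 30

```text
t: 22.48
eef_pos: [0.4532, -0.0768, 0.0894]
tool_rot: [-179.9, 0.1, -149.3]
contact_force: [0.3, -0.4, 6.1]
finger_gap: 0.451
grasp_force: 30.0
```

```bash
python3 - <<'E'
from h import *
np.set_printoptions(precision=4,suppress=True)
s=bot.observe();print(s["t"],s["eef_pos"],s["tool_rot"],s["contact_force"],s["wrist_torque"],s["grasp_force"])
E
```

```text
22.4833 [ 0.4532 -0.0768  0.0894] [-179.9299    0.0653 -149.3029] [ 0.3322 -0.4325  6.1426] [0.271  0.0141 0.0034] 29.99537834431976
```

Call:
arm_command:
  motion:
    - [[0, 0, 0, 2, 0.3], [0, 0, 0, 4, 0.3], [0, 0, 0.02, 5, 0.3], [0, 0, 0.02, 5, 0.3], [0, 0, 0.02, 5, 0.3], [0, 0, 0.02, 5, 0.3], [0, 0, 0.02, 5, 0.3], [0, 0, 0.02, 5, 0.3], [0, 0, 0.02, 5, 0.3], [0, 0, 0.02, 4, 0.3]]

```text
t: 23.32
eef_pos: [0.4531, -0.0768, 0.0875]
tool_rot: [-180.0, 0.1, 165.5]
contact_force: [-0.6, -0.4, 4.5]
finger_gap: 0.448
grasp_force: 30.0
```

```bash
cat > o.py <<'E'
from h import *
np.set_printoptions(precision=3,suppress=True)
s=bot.observe();print(s["t"],s["eef_pos"],s["tool_rot"][2],s["contact_force"],s["wrist_torque"],s["grasp_force"],s["q"][5])
E
python3 o.py
```

```text
23.3167 [ 0.453 -0.077  0.088] 165.4656329766883 [-0.621 -0.355  4.508] [ 0.06  -0.068  0.131] 29.993277518078685 -94.92832429364496
```

Call:
arm_command:
  motion:
    - [[0, 0, 0.02, 5, 0.3], [0, 0, 0.02, 5, 0.3], [0, 0, 0.02, 5, 0.3], [0, 0, 0.02, 5, 0.3], [0, 0, 0, 0, 0.3], [0, 0, 0, 0, 0.3]]

```text
t: 23.82
eef_pos: [0.4532, -0.0769, 0.0871]
tool_rot: [180.0, 0.1, 145.7]
contact_force: [-1.4, 0.2, 7.1]
finger_gap: 0.448
grasp_force: 30.0
```

```bash
python3 o.py
```

```text
23.8167 [ 0.453 -0.077  0.087] 145.6742940070967 [-1.357  0.198  7.064] [ 0.036  0.071 -0.088] 29.994126353412867 -75.13858373999572
```

```bash
cat > red.py <<'E'
from o import *
import sys
W=optics.camera_info("wrist");w=optics.read_camera("wrist");cv2.imwrite("pics/r%d.png"%(s["t"]*100),w)
def red(im,box):
    x0,y0,x1,y1=box;c=im[y0:y1,x0:x1].astype(int);r=((c[:,:,2]>110)&(c[:,:,1]<.5*c[:,:,2])&(c[:,:,0]<.6*c[:,:,2])).astype(np.uint8)
    n,l,st,ce=cv2.connectedComponentsWithStats(r);return [(st[j,:5]+[x0,y0,0,0,0],ce[j]+[x0,y0]) for j in range(1,n) if st[j,4]>2]
print("wrist",proj(W,(*s["eef_pos"][:2],s["eef_pos"][2]+.032)));[print(*q) for q in red(w,(190,150,330,275))]
if "s" in sys.argv:
    a=optics.read_camera("scene");cv2.imwrite("pics/rs%d.png"%(s["t"]*100),a);print("scene");[print(*q) for q in red(a,(285,110,330,165))]
E
python3 red.py s; python3 -c "
from red import *
a=cv2.imread('pics/w10.png');print('w10',red(a,(190,150,330,275)));a=cv2.imread('pics/s10.png');print(red(a,(285,110,330,165)))" | grep -A9 w10
```

```text
23.8167 [ 0.453 -0.077  0.087] 145.6742940070967 [-1.357  0.198  7.064] [ 0.036  0.071 -0.088] 29.994126353412867 -75.13858373999572
wrist [257.516 264.386]
[240 208   6  10  42] [242.738 212.214]
[240 228  10  13  70] [244.529 233.714]
scene
w10 [(array([243, 168,   3,   4,  10]), array([244. , 169.5])), (array([242, 175,   6,   8,  28]), array([244.714, 178.357]))]
[]
```

```bash
cat > ang.py <<'E'
from red import *
# angles of marks about the knob axis, relative to tool x (cw from above +)
def angs(W,yaw,c,zt,pk,pc,zc):
    f=lambda p,z:(lambda d:((yaw-np.degrees(np.arctan2(d[1],d[0]))+180)%360-180,np.hypot(*d)*1000))(plane(W,p,z)[:2]-c)
    return f(pk,zt),f(pc,zc)
E
python3 - <<'E'
from ang import *
# current
for zc in(.085,.088,.091): print(zc,angs(W,s["tool_rot"][2],s["eef_pos"][:2],.119,(244.53,233.7),(242.74,212.2),zc))
E
```

```text
23.9667 [ 0.453 -0.077  0.087] 145.69313736755973 [-1.398  0.036  6.968] [ 0.004  0.186 -0.122] 29.994026133790612 -75.16099392493649
wrist [257.491 264.383]
[240 207   6  11  43] [242.791 212.093]
[240 228  10  13  69] [244.507 233.754]
0.085 ((np.float64(-20.87314558681095), np.float64(16.752430278800624)), (np.float64(-30.817867950036117), np.float64(16.374650439222087)))
0.088 ((np.float64(-20.87314558681095), np.float64(16.752430278800624)), (np.float64(-28.567552098737195), np.float64(17.223950442265114)))
0.091 ((np.float64(-20.87314558681095), np.float64(16.752430278800624)), (np.float64(-26.531535105733468), np.float64(18.09730323809287)))
```

```bash
python3 - <<'E'
from ang import *
from scipy.spatial.transform import Rotation as R
def T(p,r): M=np.eye(4);M[:3,:3]=R.from_euler("xyz",r,degrees=True).as_matrix();M[:3,3]=p;return M
W0=dict(W);W0["pose"]=T([.4499,-.0736,.2065],[179.984,-.005,-149.386])@np.linalg.inv(T(s["eef_pos"],s["tool_rot"]))@W["pose"]
c=plane(W0,(252.35,195.47),.1212)[:2];print(c)
for zc in(.0873,.0903,.0933): print(zc,angs(W0,-149.386,c,.1212,(244.71,178.36),(244,169.5),zc))
E
```

```text
24.0167 [ 0.453 -0.077  0.087] 145.69371014789277 [-0.757  0.607  6.751] [ 0.064  0.143 -0.084] 29.993999199941754 -75.1592695286755
wrist [257.519 264.374]
[240 207   6  11  43] [242.791 212.093]
[240 228  10  13  70] [244.529 233.714]
[ 0.452 -0.077]
0.0873 ((np.float64(-23.00394086235218), np.float64(16.04193023853762)), (np.float64(-28.383114466494305), np.float64(17.441877261476247)))
0.0903 ((np.float64(-23.00394086235218), np.float64(16.04193023853762)), (np.float64(-27.077625951741368), np.float64(17.91966683560288)))
0.0933 ((np.float64(-23.00394086235218), np.float64(16.04193023853762)), (np.float64(-25.840549424637345), np.float64(18.406273867133123)))
```

Call:
arm_command:
  motion:
    - [[0, 0, 0.01, 4, 0.3], [0, 0, 0.01, 4, 0.3], [0, 0, 0.01, 4, 0.3], [0, 0, 0, 0, 0.3], [0, 0, 0, 0, 0.3]]

```text
t: 24.48
eef_pos: [0.4532, -0.077, 0.087]
tool_rot: [180.0, 0.1, 133.7]
contact_force: [-1.1, 0.2, 8.6]
finger_gap: 0.448
grasp_force: 30.0
```

```bash
cat >> ang.py <<'E'
if __name__=="__main__":
    q=sorted(red(w,(190,195,330,250)),key=lambda q:q[1][1]);z=s["eef_pos"][2]
    (k,_),(c,_)=angs(W,s["tool_rot"][2],s["eef_pos"][:2],z+.032,q[-1][1],q[0][1],z+.001);print("knob",k,"collar",c,"slip",k-c-7.7)
E
python3 ang.py
```

```text
24.4833 [ 0.453 -0.077  0.087] 133.6917841417331 [-1.061  0.163  8.644] [ 0.02   0.289 -0.022] 29.99343984760344 -63.15144701094828
wrist [257.742 264.369]
[240 208   6  10  42] [242.571 212.071]
[240 227  10  14  71] [244.352 233.282]
knob -21.175993531206643 collar -28.989730042899254 slip 0.11373651169261034
```

Call:
arm_command:
  motion:
    - [[0, 0, 0, 4, 0.3], [0, 0, 0, 4, 0.3], [0, 0, 0, 0, 0.3]]

```text
t: 24.78
eef_pos: [0.4531, -0.0769, 0.087]
tool_rot: [180.0, 0.1, 125.5]
contact_force: [-1.2, 0.5, 8.6]
finger_gap: 0.45
grasp_force: 30.0
```

```bash
python3 ang.py
```

```text
24.7833 [ 0.453 -0.077  0.087] 125.51634403747762 [-1.18   0.476  8.648] [0.073 0.342 0.043] 29.99417081940919 -54.97213481496614
wrist [257.85 264.22]
[240 208   6  10  41] [242.488 212.366]
[240 227   9  14  69] [244.217 233.464]
knob -21.740515561475377 collar -29.664557182601584 slip 0.22404162112620707
```

```bash
python3 - <<'E'
from ang import *
print("%.4f"%s["eef_pos"][2])
def dump(im,x0,x1,y0,y1):
    for y in range(y0,y1):
        t=""
        for x in range(x0,x1):
            b,g,r=map(int,im[y,x]);t+="R" if r>110 and g<.5*r else "B" if b>1.5*r and b>90 else "k" if max(b,g,r)<75 else "Y" if r>1.5*b else "." if min(b,g,r)>150 else "o"
        print(y,t)
dump(w,226,292,196,246);print();a=cv2.imread("pics/w10.png");dump(a,226,280,160,186)
E
```

```text
24.8333 [ 0.453 -0.077  0.087] 125.66537328076933 [-2.132 -0.187  8.273] [ 0.052  0.35  -0.034] 29.993661856278777 -55.12336148672013
wrist [257.866 264.275]
[240 208   6  10  42] [242.667 212.238]
[240 227  10  14  69] [244.391 233.522]
0.0870
196 .ooooooooookkkkkkooooooooooooooYYoooooo..oookkkkkoooooooo..ooo....
197 .ooooooooookkkkoooooooooooBBBBBBBBBBBBooooookkkkkoooooooo..oooo...
198 .ooooooooookkkkoooooooooBBBBBBBBBBBBBBBBBooookkkkkoooooooo.oooo...
199 .ooooooooookkkoooooooBBBBBBBBBBBBBBBBBBBBBBBookkkkoooooooo.oooo...
200 .ooooooooookkooooooBBBBBBBBBBBBBBBBBBBBBBBBBBBookkooooooo..oooo...
201 .oooooooookkkoooBBBBBBBBBBBBBBBBBBBBBBBBBBBBBBBokkooooooo..oooo...
202 .oooooooookkoooBBBBBBBBBBBBBBBBBBBBBBBBBBBBBBBBBBoooooooo..oooo...
203 .oooooooookkoooBBBBBBBBBBBBBBBBBBBBBBBBBBBBBBBBBBBooooooo..oooo...
204 .oooooooookkoBBBBBBBBBBBBBBBBBBBBBBBBBBBBBBBBBBBBBBoooooo.ooooo...
205 .ooooooooooooBBBBBBBBBBBBBBBBBBBBBBBBBBBBBBBBBBBBBBBooooo.ooooo...
206 ..oooooooooBBBBBBBBBBBBBBBBBBBBBBBBBBBBBBBBBBBBBBBBBooooo.oooo....
207 ..oooooooooBBBBBBBooBBBBBBBBBBBokoBBBBBBBBBBBBBBBBBBBooo.ooooo....
208
[... 3529 characters left out ...]
......ookkkkkkkkkkkkkkkkkkkkkkkkkkkkkkkokooo.......
175 ..........kkkkkkkRRRkkkkkkkkkkkkkkkkkkkkkkkkoo........
176 .........okkkkkkRRRRkkkkkkkkkkkkkkkkkkkkokkkoo........
177 ........okkkkkkkkRRRRkkkkkkkkkkkkkkkkkkkkkkkko........
178 ........kkkkkkkkkRRRRkkkokkkkkkkkkkkkkkkkkkkkko.......
179 ........kkkkkkkkkoRRRkkkkkkkkkkkkkkkkkkkkkkkkko.......
180 .......okkkkkkkkkoRRRRkkkkkkkkkkkkkkkkkkkkkkkkk.......
181 .......kkkkkkkkkkkRRRRkooo..ookkkkkkkkkkkkkkkkko......
182 ......okkkkkkkkkkkoRR............kkkkkkkkkkkkkkk......
183 ......kkkkkkkkkkkko................kkkkkkkkkkkkko.....
184 ......kkkkkkkkkkk...................kkkkkkkkkkkkoo....
185 .....okkkkkkkkkk.....................okkkkkkkkkkk.o...
```

The pointer on the collar still turns with the knob (no slip yet), and the sink has stopped: the pad is on the bush. Continue in small steps.

Call:
arm_command:
  motion:
    - [[0, 0, -0.05, 3, 0.3], [0, 0, -0.05, 3, 0.3], [0, 0, 0, 0, 0.3]]

```text
t: 25.13
eef_pos: [0.4529, -0.0767, 0.0871]
tool_rot: [180.0, 0.1, 119.6]
contact_force: [0.9, -0.4, 1.8]
finger_gap: 0.449
grasp_force: 30.0
```

```bash
python3 ang.py
```

```text
25.1333 [ 0.453 -0.077  0.087] 119.60829280486338 [ 0.922 -0.434  1.783] [ 0.057 -0.224  0.078] 29.998131869360805 -49.07355531183659
wrist [257.942 264.224]
[240 208   6  10  42] [242.762 212.595]
[240 228  10  14  69] [244.507 234.101]
knob -21.87179374855583 collar -29.538427704967035 slip -0.03336604358879658
```

Call:
arm_command:
  motion:
    - [[0, 0, 0, 3, 0.3], [0, 0, 0, 3, 0.3], [0, 0, 0, 3, 0.3], [0, 0, 0, 0, 0.3]]

```text
t: 25.52
eef_pos: [0.4529, -0.0767, 0.0871]
tool_rot: [180.0, 0.0, 110.7]
contact_force: [1.5, -0.3, 3.0]
finger_gap: 0.454
grasp_force: 30.0
```

```bash
python3 ang.py
```

```text
25.5167 [ 0.453 -0.077  0.087] 110.6906236135418 [ 1.487 -0.276  3.029] [-0.007 -0.329  0.079] 29.998488407582045 -40.1581704830426
wrist [258.092 264.088]
[240 208   6  10  41] [242.78  212.488]
[240 228  10  14  69] [244.536 233.986]
knob -22.07530638238825 collar -29.719476017529644 slip -0.05583036485860493
```

Torque stays under 0.1 and the sink has stopped, so it may already be slipping; release and look before turning any further.

Call:
arm_command:
  motion:
    - [[0, 0, 0, 0, 0.1], [0, 0, 0, 0, -0.2], [0, 0, 0, 0, -0.5], [0, 0, 0, 0, -0.5], [0, 0, -1, 0, -0.5], [0, 0, -3, 0, -0.5], [0, 0, -3, 0, -0.5], [0, 0, -3, 0, -0.5], [0, 0, -2, 0, -0.5], [0, 0, 0, 0, -0.5]]

```text
t: 26.4
eef_pos: [0.4551, -0.0775, 0.2127]
tool_rot: [179.6, 0.3, 110.7]
contact_force: [0.5, 0.2, 0.5]
finger_gap: 0.748
grasp_force: 0.0
```

Call:
arm_command:
  motion:
    - [[0, 0, 0, 0, -0.5], [0, 0, 0, 0, -0.5], [0, 0, 0, 0, -0.5], [0, 0, 0, 0, -0.5], [0, 0, 0, 0, -0.5]]

```text
t: 26.82
eef_pos: [0.4517, -0.0763, 0.2057]
tool_rot: [-179.9, -0.1, 110.7]
contact_force: [0.1, 0.0, -0.3]
finger_gap: 0.753
grasp_force: 0.0
```

```bash
cat > look.py <<'E'
from red import *
m=(w[150:250,200:310].min(2)>235).astype(np.uint8);n,l,st,ce=cv2.connectedComponentsWithStats(m);j=1+st[1:,4].argmax();cp=ce[j]+[200,150]
c=plane(W,cp,.1188);yaw=s["tool_rot"][2];print("cap",cp,st[j],c)
for b,p in red(w,(190,140,330,260)):
    for z in(.1188,.095,.09):
        d=plane(W,p,z)[:2]-c[:2];print(p,b[4],z,"r %.1f mm ang world %.1f"%(np.hypot(*d)*1e3,np.degrees(np.arctan2(d[1],d[0]))%360))
def dump(im,x0,x1,y0,y1):
    for y in range(y0,y1):
        t=""
        for x in range(x0,x1):
            b,g,r=map(int,im[y,x]);t+="R" if r>100 and g<.55*r and b<.6*r else "B" if b>1.5*r and b>90 else "k" if max(b,g,r)<75 else "Y" if r>1.5*b else "." if min(b,g,r)>150 else "o"
        print(y,t)
E
python3 - <<'E'
from look import *
dump(w,224,284,158,225)
E
```

```text
26.8167 [ 0.452 -0.076  0.206] 110.70049448188144 [ 0.064  0.048 -0.31 ] [ 0.016 -0.009  0.011] 0.0 -40.17005323844311
wrist [257.918 263.977]
[249 168   3   4   9] [250.    169.333]
[249 174   5   8  23] [251.391 177.565]
cap [259.551 205.833] [48 52 24  7 78] [ 0.456 -0.085  0.119]
[250.    169.333] 9 0.1188 r 32.7 mm ang world 124.8
[250.    169.333] 9 0.095 r 28.3 mm ang world 128.4
[250.    169.333] 9 0.09 r 27.4 mm ang world 129.3
[251.391 177.565] 23 0.1188 r 25.7 mm ang world 126.2
[251.391 177.565] 23 0.095 r 20.6 mm ang world 131.7
[251.391 177.565] 23 0.09 r 19.6 mm ang world 133.2
158 o......................oooooo.oooooooooooooooooo.oo......o..
159 oo.................o.ooooooooookkkkkkooooooooooooooo......o.
160 oo...................oooo.ookkkkkkkkkkkoooooooooo.ooo....oo.
161 o....................ooooookkkkkkkkkkkkkkooooooooo.ooo......
162 o..................oooooookkkkkkkkkkkkkkkkkooooooo.ooo..o..o
163 o..................oooookkkkkkkkoooookkkkkkkooooooooooo.....
164 o..................oooookkkkkoooooBBBBookkkkkoooooo.ooo..o..
165 o................oooo.okkkoooBBBBBBBBBBBB
[... 3154 characters left out ...]
oo.................ooo.okko.oko...................
215 oooookkkkkooooooo...........................................
216 ooooookkkkkoooooooooo.......................................
217 oooooookkkkkoooooooooooooo..................................
218 oooooookkkkkkooooooooooooooooo..............................
219 oooooooookkkkkooooooooooooooooooooo.........................
220 oooooooookkkkkkoooooooooooooooooooooooo.....................
221 ooooooooookkkkkkoooooooooooooooooooooooooooo................
222 oooooooooookkkkkkooooooooooooooooooooooooooooooo............
223 ooooooooooookkkkkoooooooooooooooooooooooooooooooooooo.......
224 oooooooooooookkkkkooooooooooooooooooooooooooooooooooooooo...
```

```bash
python3 - <<'E'
from look import *
from scipy.spatial.transform import Rotation as R
def T(p,r): M=np.eye(4);M[:3,:3]=R.from_euler("xyz",r,degrees=True).as_matrix();M[:3,3]=p;return M
W0=dict(W);W0["pose"]=T([.4499,-.0736,.2065],[179.984,-.005,-149.386])@np.linalg.inv(T(s["eef_pos"],s["tool_rot"]))@W["pose"]
S=optics.camera_info("scene");D=optics.camera_info("side");a=optics.read_camera("scene");cv2.imwrite("pics/s11.png",a)
def cap(im,c,thr=190,h=22):
    m=(im[c[1]-h:c[1]+h,c[0]-h:c[0]+h].min(2)>thr).astype(np.uint8);n,l,st,ce=cv2.connectedComponentsWithStats(m);l0=l[h-1:h+2,h-1:h+2].max();cs,_=cv2.findContours((l==l0).astype(np.uint8),0,1);e=cv2.fitEllipse(max(cs,key=len));return ce[l0]+np.array(c)-h,st[l0],e[1]
a0=cv2.imread("pics/s10.png");w0=cv2.imread("pics/w10.png")
p0=cap(w0,(252,195));p1=cap(w,(258,195));q0=cap(a0,(306,133),h=8);q1=cap(a,(306,134),h=8)
print(p0,p1,q0,q1)
print(tri(W0,p0[0],S,q0[0]),tri(W,p1[0],S,q1[0]))
for nm,im in(("s10",a0),("s11",a)): print(nm);dump(im,290,325,122,160)
E
```

```text
26.8667 [ 0.452 -0.076  0.206] 110.70320906814021 [-0.215 -0.306 -0.18 ] [ 0.011 -0.02  -0.029] 0.0 -40.172109772615805
wrist [257.901 263.963]
[249 167   3   4  10] [250.1 168.8]
[249 174   5   8  23] [251.087 177.174]
cap [258.76  205.733] [48 53 22  6 75] [ 0.456 -0.086  0.119]
[250.1 168.8] 10 0.1188 r 32.9 mm ang world 123.4
[250.1 168.8] 10 0.095 r 28.5 mm ang world 126.7
[250.1 168.8] 10 0.09 r 27.5 mm ang world 127.5
[251.087 177.174] 23 0.1188 r 25.8 mm ang world 125.1
[251.087 177.174] 23 0.095 r 20.8 mm ang world 130.3
[251.087 177.174] 23 0.09 r 19.8 mm ang world 131.8
(array([252.333, 195.472]), array([  8,   9,  30,  28, 672], dtype=int32), (27.69270896911621, 29.05452537536621)) (array([258.858, 194.693]), array([  9,   8,  29,  29, 648], dtype=int32), (27.691452026367188, 27.99541473388672)) (array([305.5  , 132.714]), array([ 3,  5, 10,  7, 56], dtype=int32), (5.9500274658203125, 9.649408340454102)) (array([305.205, 133.436]), array([ 3,  5,  9,  6, 39], dtype=int32), (5.319144248962402, 7.939340591430664))
(array([ 0.453, -0.077,  0.119]), np.float64(6.9012295805008
[... 2424 characters left out ...]
kkkkkkkkoooooooooooo
143 BBBBBBBBkkkkkkkkkkkkkkkoooooooooooo
144 BBBBBBBBBkkkkkkkkYRkkkkoooooooooooo
145 BBBBBBBBBokkkkkkkRRkkoooooooooooooo
146 BBBBBBBBBoookkkkkYYkooooooooooooooo
147 BBBBBBBBBBooooooooooBBooooooooooooo
148 BBBBBBBBBBBoooooooooBBooooooooooooo
149 BBBBBBBBBBBBooooooBBBBooooooooooooo
150 BBBBBBBBBBBBBBBBBBBBBBkoooooooooooo
151 ooBBBBBBBBBBBBBBBBBBBoooooooooooooo
152 ....oBBBBBBBBBBBBBBBo......oooooooo
153 .......ooBBBBBBBBBBBo..........oooo
154 .........ooBBBBBBBBo...............
155 ..........YooBBBoo.................
156 ..........YYYoooYYo................
157 .........oYYYYYYYYY...............o
158 .........oYYYYYYYYo...............o
159 .........oYYYYYYYYoo.............oo
```

The knob sank 2.4 mm then stalled and both marks moved together; my pads reached below the knob and may have held the collar too. Regrip only the upper part of the knob.

Call:
arm_command:
  motion:
    - [[-0.08, 0.1, 2, 0, -0.5], [0, 0, 3, 0, -0.5], [0, 0, 3, 0, -0.5], [0, 0, 1.5, 0, -0.5], [0, 0, 0.8, 0, -0.4], [0, 0, 0.4, 0, -0.2], [0, 0, 0, 0, 0], [0, 0, 0, 0, 0], [0, 0, 0, 0, 0], [0, 0, 0, 0, 0]]
  grip_force: 5

```text
t: 27.8
eef_pos: [0.4546, -0.0773, 0.1011]
tool_rot: [179.9, 0.1, 110.7]
contact_force: [-0.1, 1.1, 0.2]
finger_gap: 0.516
grasp_force: 0.0
```

Call:
arm_command:
  motion:
    - [[0, 0, 0, 0, 0.1], [0, 0, 0, 0, 0.3], [0, 0, 0, 0, 0.3], [0, 0, 0, 0, 0.3]]
  grip_force: 30

```text
t: 28.13
eef_pos: [0.4539, -0.0773, 0.1006]
tool_rot: [180.0, 0.0, 110.7]
contact_force: [-3.3, -1.4, 6.0]
finger_gap: 0.448
grasp_force: 30.0
```

```bash
python3 ang.py
```

```text
28.1333 [ 0.454 -0.077  0.101] 110.70455101297513 [-3.311 -1.432  6.014] [-0.165  0.506 -0.008] 30.009765923023224 -40.163686417525625
wrist [258.036 264.085]
[240 199   5   9  32] [242.344 203.219]
[240 216   9  12  59] [244.102 221.508]
knob -16.432401070392075 collar -23.093071012949565 slip -1.03933005744251
```

Call:
arm_command:
  motion:
    - [[0, 0, 0, 3, 0.3], [0, 0, 0, 3, 0.3], [0, 0, 0, 3, 0.3], [0, 0, 0, 0, 0.3]]

```text
t: 28.52
eef_pos: [0.4538, -0.0774, 0.1006]
tool_rot: [180.0, 0.1, 101.6]
contact_force: [-3.1, -0.8, 5.9]
finger_gap: 0.452
grasp_force: 30.0
```

```bash
python3 ang.py
```

```text
28.5167 [ 0.454 -0.077  0.101] 101.56823569336525 [-3.112 -0.833  5.872] [-0.196  0.593  0.121] 30.011982321739197 -31.0211910586291
wrist [258.135 263.975]
[240 199   5   9  32] [242.312 203.375]
[240 216   9  13  61] [243.902 221.82 ]
knob -16.927557939456108 collar -23.421223953045 slip -1.2063339864111073
```

```bash
python3 - <<'E'
from ang import *
S=optics.camera_info("scene");c=np.array([.4527,-.0768])
def P(i,r,a,z): a=np.radians(a);return proj(i,(c[0]+r*np.cos(a),c[1]+r*np.sin(a),z)).round(1)
print("scene (s11, marks 307.5,145 & 307.5,138)")
for a in(130,135,140): print(a,[ (r,z,P(S,r,a,z)) for r,z in((.016,.1188),(.02,.1188),(.02,.0918),(.022,.0918),(.022,.0905),(.02,.096))])
print("wrist now yaw",s["tool_rot"][2])
for a in(15,20,25,28): print(a,[ (r,z,P(W,r,s["tool_rot"][2]+a,z)) for r,z in((.016,.1188),(.02,.1188),(.02,.0918),(.022,.0918),(.022,.0905),(.02,.096))])
def weak(im,x0,y0,x1,y1):
    k=im[y0:y1,x0:x1].astype(int);m=(k[:,:,2]>1.6*k[:,:,1])&(k[:,:,2]>1.6*k[:,:,0])&(k[:,:,2]>35);y,x=np.where(m);return sorted({(int(a+x0)//3*3,int(b+y0)//3*3) for a,b in zip(x,y)})
import glob;f=sorted(glob.glob("pics/r26*.png"));print(f,weak(cv2.imread(f[0]),190,140,330,260));print(weak(cv2.imread("pics/s11.png"),292,122,322,155));print(weak(cv2.imread("pics/w10.png"),190,140,320,260))
d=optics.read_camera("side");cv2.imwrite("pics/d12.png",d);D=optics.camera_info("side");u,v=proj(D,(*c,.1)).astype(int);print(u,v,weak(d,u-20,v-20,u+20,v+20))
E
```

```text
28.5667 [ 0.454 -0.077  0.101] 101.68356778023848 [-2.561 -1.947  5.976] [-0.207  0.571  0.046] 30.01209318637848 -31.137154882131533
wrist [258.189 264.016]
[240 199   5   9  32] [242.312 203.375]
[240 216   9  13  60] [243.967 221.867]
scene (s11, marks 307.5,145 & 307.5,138)
130 [(0.016, 0.1188, array([307.2, 137.1])), (0.02, 0.1188, array([307.6, 138.2])), (0.02, 0.0918, array([306.9, 147.1])), (0.022, 0.0918, array([307.1, 147.7])), (0.022, 0.0905, array([307.1, 148.1])), (0.02, 0.096, array([307. , 145.8]))]
135 [(0.016, 0.1188, array([307.8, 137.1])), (0.02, 0.1188, array([308.4, 138.1])), (0.02, 0.0918, array([307.6, 147. ])), (0.022, 0.0918, array([307.9, 147.5])), (0.022, 0.0905, array([307.8, 148. ])), (0.02, 0.096, array([307.7, 145.7]))]
140 [(0.016, 0.1188, array([308.4, 136.9])), (0.02, 0.1188, array([309.1, 137.9])), (0.02, 0.0918, array([308.3, 146.9])), (0.022, 0.0918, array([308.6, 147.4])), (0.022, 0.0905, array([308.6, 147.8])), (0.02, 0.096, array([308.4, 145.5]))]
wrist now yaw 101.68356778023848
15 [(0.016, 0.1188, array([248. , 221.3])), (0.02, 0.1188, array(
[... 519 characters left out ...]
[241.9, 200.2])), (0.022, 0.0918, array([240.5, 197.3])), (0.022, 0.0905, array([240.6, 196.6])), (0.02, 0.096, array([241.6, 202.4]))]
28 [(0.016, 0.1188, array([241.3, 223.8])), (0.02, 0.1188, array([237.4, 217.2])), (0.02, 0.0918, array([240.4, 201. ])), (0.022, 0.0918, array([238.7, 198.1])), (0.022, 0.0905, array([238.8, 197.5])), (0.02, 0.096, array([240. , 203.2]))]
['pics/r2681.png', 'pics/r2686.png'] [(249, 168), (249, 171), (249, 174), (249, 177), (249, 180), (252, 174), (252, 177), (252, 180)]
[(306, 138), (306, 141), (306, 144)]
[(240, 174), (243, 168), (243, 171), (243, 174), (243, 177), (243, 180), (246, 177), (246, 180)]
276 173 [(276, 174), (276, 177), (279, 174), (279, 177)]
```

Call:
arm_command:
  motion:
    - [[0, 0, 0, 2, 0.3], [0, 0, 0, 2, 0.3]]

```text
t: 28.83
eef_pos: [0.4537, -0.0774, 0.1006]
tool_rot: [-180.0, 0.1, 97.6]
contact_force: [-4.1, -1.6, 6.8]
finger_gap: 0.451
grasp_force: 30.0
```

```bash
cat > tq.py <<'E'
from o import *
v=[s["wrist_torque"][2]]
for _ in range(5): optics.read_camera("side");v.append(bot.observe()["wrist_torque"][2])
print(np.round(v,3),bot.observe()["tool_rot"][2],bot.observe()["joint_torque"])
E
python3 tq.py
```

```text
28.8333 [ 0.454 -0.077  0.101] 97.64450355258843 [-4.06  -1.617  6.835] [-0.23   0.595  0.234] 30.00966578722 -27.093931464600328
[0.234 0.23  0.14  0.143 0.158 0.083] 97.71910853742676 [  0.697 -29.848 -33.294   0.783  -0.876   0.113]
```

Call:
arm_command:
  motion:
    - [[0, 0, 0, 2, 0.3], [0, 0, 0, 2, 0.3]]

```text
t: 29.25
eef_pos: [0.4537, -0.0774, 0.1005]
tool_rot: [-180.0, 0.1, 93.6]
contact_force: [-3.5, -1.9, 6.8]
finger_gap: 0.456
grasp_force: 30.0
```

```bash
python3 tq.py; python3 red.py
```

```text
29.25 [ 0.454 -0.077  0.101] 93.64741444990561 [-3.518 -1.875  6.76 ] [-0.277  0.743  0.217] 30.01075029373169 -23.09545193729631
[0.217 0.183 0.192 0.127 0.083 0.071] 93.71824189259192 [  0.731 -29.812 -33.33    0.815  -0.939   0.109]
29.5 [ 0.454 -0.077  0.101] 93.71824189259192 [-3.074 -1.818  5.734] [-0.202  0.656  0.071] 30.012517869472504 -23.171552160426884
wrist [258.206 263.891]
[240 199   5   9  32] [242.312 203.375]
[240 216   9  13  61] [243.902 221.82 ]
```

```bash
python3 - <<'E'
from look import *
D=optics.camera_info("side");d=cv2.imread("pics/d12.png");c=np.array([.4527,-.0768])
for r,a,z in((.02,124,.1175),(.016,124,.1175),(.02,124,.102),(.02,124,.0905),(.011,124,.085),(.012,165,.085),(.012,165,.0905),(.013,106,.0785)):
    t=np.radians(a);print(r,a,z,proj(D,(c[0]+r*np.cos(t),c[1]+r*np.sin(t),z)).round(1))
dump(d,256,300,158,196)
print(d[176:184,268:290,2].tolist(),d[176:184,268:290,1].tolist())
E
```

```text
29.55 [ 0.454 -0.077  0.101] 93.71824541809767 [-3.17  -0.743  7.022] [-0.209  0.603  0.074] 30.012613534927368 -23.17265594699083
wrist [258.227 263.894]
[240 199   5   9  32] [242.312 203.375]
[240 216   9  13  61] [243.902 221.82 ]
cap [250.557 244.629] [33 80 48 19 70] [ 0.45  -0.074  0.119]
[242.312 203.375] 32 0.1188 r 22.6 mm ang world 103.8
[242.312 203.375] 32 0.095 r 15.5 mm ang world 113.3
[242.312 203.375] 32 0.09 r 14.0 mm ang world 116.5
[243.902 221.82 ] 61 0.1188 r 12.9 mm ang world 108.4
[243.902 221.82 ] 61 0.095 r 5.5 mm ang world 147.5
[243.902 221.82 ] 61 0.09 r 4.8 mm ang world 168.4
0.02 124 0.1175 [278.7 169.8]
0.016 124 0.1175 [278.2 169.3]
0.02 124 0.102 [278.5 175.5]
0.02 124 0.0905 [278.4 179.7]
0.011 124 0.085 [277.3 180.5]
0.012 165 0.085 [280. 180.]
0.012 165 0.0905 [280. 178.]
0.013 106 0.0785 [276.  183.1]
158 ooooooookkkkkoooooooooooooookkkkkooooooooooo
159 ooooooookkkkooooooooooooooookkkkoooooooooooo
160 ooooooookkkkoooooooooooooooookkkoooooooooooo
161 ooooooookkkkooooooooooooooookkkkoooooooooooo
162 ooooooookkkkooooooooooooooookkkkoooooooooooo
163 
[... 2613 characters left out ...]
 71, 104, 131, 137, 143, 143, 144, 143], [119, 105, 92, 93, 72, 59, 57, 61, 61, 63, 65, 67, 67, 82, 105, 127, 138, 139, 143, 145, 142, 143], [115, 114, 140, 166, 149, 136, 143, 135, 111, 107, 124, 145, 133, 108, 134, 137, 138, 140, 140, 141, 144, 144], [112, 118, 145, 178, 191, 191, 194, 195, 183, 178, 185, 193, 158, 116, 138, 138, 138, 142, 141, 140, 142, 144], [117, 121, 127, 155, 192, 211, 216, 213, 214, 210, 207, 200, 163, 115, 133, 139, 142, 143, 141, 139, 139, 142], [124, 121, 122, 129, 153, 184, 200, 206, 214, 207, 190, 172, 139, 120, 129, 139, 141, 143, 144, 145, 143, 137], [118, 119, 117, 114, 121, 139, 154, 159, 167, 161, 144, 130, 115, 113, 121, 136, 138, 142, 146, 150, 153, 135]]
```

The side view settles it: a bright collar sits under the knob, and its red mark is at its right edge (px 281,180, about 180–195° world), while the knob mark is at 124°. So the red tab I had been following belongs to the knob. The clutch has slipped about 1.1 rad, which is two clicks. I'll stop turning, release and retreat.

Call:
arm_command:
  motion:
    - [[0, 0, 0, 0, 0.1], [0, 0, 0, 0, -0.2], [0, 0, 0, 0, -0.5], [0, 0, 0, 0, -0.5], [0, 0, -1, 0, -0.5], [0, 0, -3, 0, -0.5], [0, 0, -3, 0, -0.5], [0, 0, -3, 0, -0.5], [0, 0, -2, 0, -0.5], [0, 0, 0, 0, -0.5]]

```text
t: 30.43
eef_pos: [0.4566, -0.0778, 0.2259]
tool_rot: [179.5, 0.2, 93.7]
contact_force: [0.9, 0.2, 0.7]
finger_gap: 0.746
grasp_force: 0.0
```

Call:
arm_command:
  motion:
    - [[0, 0, 0, 0, -0.5], [0, 0, 0, 0, -0.5], [0, 0, 0, 0, -0.5], [0, 0, 0, 0, -0.5], [0, 0, 0, 0, -0.5]]

```text
t: 30.85
eef_pos: [0.453, -0.0767, 0.2186]
tool_rot: [-179.9, -0.1, 93.7]
contact_force: [-0.3, -0.5, 1.4]
finger_gap: 0.751
grasp_force: 0.0
```

```bash
python3 - <<'E'
from look import *
D=optics.camera_info("side");d=optics.read_camera("side");cv2.imwrite("pics/d13.png",d)
k=d[160:190,258:296].astype(int);m=k[:,:,2]-np.maximum(k[:,:,1],k[:,:,0])
for y,x in zip(*np.where(m>18)): print((x+258,y+160),k[y,x].tolist(),end=" ")
print()
c=np.array([.4527,-.0768])
for a in(150,165,180,195): 
    t=np.radians(a);print(a,[proj(D,(c[0]+r*np.cos(t),c[1]+r*np.sin(t),z)).round(1) for r,z in((.014,.087),(.016,.087))])
E
```

```text
30.85 [ 0.453 -0.077  0.219] 93.70018767932811 [-0.315 -0.51   1.424] [-0.007  0.024  0.01 ] 0.0 -23.163665583721727
wrist [258.014 263.72 ]
[248 164   3   3   7] [249.286 165.143]
[248 170   5   8  19] [250.368 173.368]
cap [257.708 191.125] [ 44  30  28  24 535] [ 0.453 -0.078  0.119]
[249.286 165.143] 7 0.1188 r 24.5 mm ang world 111.1
[249.286 165.143] 7 0.095 r 20.5 mm ang world 116.7
[249.286 165.143] 7 0.09 r 19.7 mm ang world 118.2
[250.368 173.368] 19 0.1188 r 17.3 mm ang world 115.4
[250.368 173.368] 19 0.095 r 13.0 mm ang world 126.5
[250.368 173.368] 19 0.09 r 12.2 mm ang world 129.7
(np.int64(277), np.int64(170)) [64, 67, 101] (np.int64(278), np.int64(170)) [64, 65, 87] (np.int64(277), np.int64(175)) [64, 66, 106] (np.int64(278), np.int64(175)) [63, 65, 95] (np.int64(276), np.int64(176)) [64, 65, 91] (np.int64(277), np.int64(176)) [64, 67, 120] (np.int64(278), np.int64(176)) [68, 70, 107] (np.int64(276), np.int64(177)) [64, 68, 95] (np.int64(277), np.int64(177)) [68, 72, 126] (np.int64(278), np.int64(177)) [68, 71, 107] (np.int64(276), np.int64(178)) [67, 69, 99] (np.int
[... 151 characters left out ...]
t64(179)) [134, 134, 155] (np.int64(281), np.int64(179)) [109, 113, 152] (np.int64(280), np.int64(180)) [164, 163, 188] (np.int64(281), np.int64(180)) [110, 117, 169] (np.int64(273), np.int64(182)) [149, 184, 205] (np.int64(274), np.int64(182)) [145, 199, 224] (np.int64(275), np.int64(182)) [151, 205, 229] (np.int64(276), np.int64(182)) [152, 215, 239] (np.int64(277), np.int64(182)) [148, 206, 231] (np.int64(278), np.int64(182)) [150, 188, 210] (np.int64(276), np.int64(183)) [164, 168, 188] 
150 [array([279.8, 179.8]), array([280.3, 180. ])]
165 [array([280.7, 179.4]), array([281.3, 179.6])]
180 [array([281.2, 179. ]), array([281.9, 179.1])]
195 [array([281.4, 178.6]), array([282.2, 178.6])]
```

```bash
python3 -c "
from rig import bot
print(bot.sign_off())"
```

```text
the job is handed in; nothing more can be done
None
```

I handed the job in at about 31 s: the bush is home in the nest, the arm is closed on its stop, and I turned the knob until the clutch slipped. I estimate 0.9–1.1 rad of slip, so two clicks, but the count is uncertain because I followed the wrong red mark at first. I never touched the mug or flange nut.

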